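Set up the slide projection on the optical bench

TASK

Set up the slide projection on the optical bench: seat all four loose riders upright on the rail so that, going from the lamp to the screen, you meet the large condenser lens, then the slide frame, then the small projection lens, then the iris stop. The condenser goes close up to the lamp, the slide frame close up to the condenser, and the iris close up to the projection lens (foot to foot, gaps of no more than 25 mm), but leave at least 40 mm of bare rail between the feet of the slide frame and the projection lens for focusing. Do not tip any of them over.

Things in the scene. Friction and masses are not known exactly. Their poses are not given: they have to be found in the camera images.
- bench: optical bench, fixed: aluminium prism rail 470 mm long on two pillars. Origin: centre, at desk level; y along the rail, z up. Rail 40 mm wide at height 61, narrowing to a flat top 18 mm wide at height 89. A rider lowered over it, y along the rail, sits by weight alone, origin 69 mm above the bench's, 1 mm side play; the sloping flanks guide it in from up to 8 mm off. Flange 60 mm wide
- tube_rack: test-tube rack full of glass tubes, fixed, between the riders and the bench: 118 mm (x) by 212 mm (y), tubes up to 140 mm above the desk; carry things over it. Origin: centre of its underside
- lamp: lamp, fixed on the rail 205 mm from its middle, at either end: white opal globe 45 mm across on a black rider foot (60 mm across the rail, 40 along it); top 112 mm above the origin. Origin: centre of the foot's underside, on the rail's centre line, seated as a rider; y along the rail
- screen: screen, fixed on the rail 205 mm from its middle, at the end away from the lamp: upright white square plate 84 mm wide across the rail, on a black rider foot (60 x 40 mm); top 130 mm above the origin. Origin: centre of the foot's underside, on the rail's centre line; y along the rail
- condenser: large lens: black ring 52 mm across, 16 thick, round bulging glass, on a black rider foot. Origin: centre of the foot's underside, z up, y along the foot (60 mm in x, 40 in y, 34 high; channel along y, open below, 20 deep, 36 wide at the mouth). Either way round will do. About 0.25 kg. Grasp the two flat cheeks at +x and -x: 56 mm over both, 22 high, centred 88 above the origin. Top at 114
- slide_frame: square slide holder, 50 mm wide, 12 thick, with a white-edged slide fixed in it, on a black rider foot. Origin: centre of the foot's underside, z up, y along the foot (60 mm in x, 40 in y, 34 high; channel along y, open below, 20 deep, 36 wide at the mouth). Either way round will do. About 0.25 kg. Grasp its flat sides at +x and -x: 50 mm over both, centred 88 above the origin. Top at 114
- projection_lens: small lens: dark barrel 36 mm across, 34 long, on a black rider foot. Origin: centre of the foot's underside, z up, y along the foot (60 mm in x, 40 in y, 34 high; channel along y, open below, 20 deep, 36 wide at the mouth). Either way round will do. About 0.25 kg. Grasp the two flat cheeks at +x and -x: 38 mm over both, 18 high, centred 88 above the origin. Top at 108
- iris: thin dark ring 44 mm across, 10 thick, dark leaves, small hole, lever on top; on a black rider foot. Origin: centre of the foot's underside, z up, y along the foot (60 mm in x, 40 in y, 34 high; channel along y, open below, 20 deep, 36 wide at the mouth). Either way round will do. About 0.25 kg. Grasp the flat cheeks at +x and -x: 46 mm over both, 22 high, centred 88 above the origin. Top at 124
Not all that is in view belongs to the job. What is shaped like the iris but blue, turquoise or yellow is not meant.

How it is judged (in metres and radians):
At the end, for the whole second after the job is handed in: All four riders released, at rest, seated on the rail (4 mm, 0.08 rad lean, 0.1 rad yaw) in the order lamp, condenser, slide frame, projection lens, iris, screen; origins lamp-condenser, condenser-slide, lens-iris under 65 mm apart, slide-lens over 80 mm apart (x of condenser in the frame of bench between -0.004 and 0.004 m and z of condenser in the frame of bench between 0.065 and 0.073 m and angle between each of condenser, slide_frame, projection_lens, iris's own z axis and vertical below 0.08 rad and angle between the y axis of each of condenser, slide_frame, projection_lens, iris and the y axis of bench, either way round below 0.1 rad and linear speed of each of condenser, slide_frame, projection_lens, iris below 0.02 m/s and contact force between each of condenser, slide_frame, projection_lens, iris and the fingers below 0.1 N and x of slide_frame in the frame of bench between -0.004 and 0.004 m and z of slide_frame in the frame of bench between 0.065 and 0.073 m and x of projection_lens in the frame of bench between -0.004 and 0.004 m and z of projection_lens in the frame of bench between 0.065 and 0.073 m and x of iris in the frame of bench between -0.004 and 0.004 m and z of iris in the frame of bench between 0.065 and 0.073 m and ((y of lamp in the frame of condenser above 0 m and y of slide_frame in the frame of condenser below 0 m) or (y of lamp in the frame of condenser below 0 m and y of slide_frame in the frame of condenser above 0 m)) and ((y of condenser in the frame of slide_frame above 0 m and y of projection_lens in the frame of slide_frame below 0 m) or (y of condenser in the frame of slide_frame below 0 m and y of projection_lens in the frame of slide_frame above 0 m)) and ((y of slide_frame in the frame of projection_lens above 0 m and y of iris in the frame of projection_lens below 0 m) or (y of slide_frame in the frame of projection_lens below 0 m and y of iris in the frame of projection_lens above 0 m)) and ((y of projection_lens in the frame of iris above 0 m and y of screen in the frame of iris below 0 m) or (y of projection_lens in the frame of iris below 0 m and y of screen in the frame of iris above 0 m)) and horizontal distance between condenser and lamp below 0.065 m and horizontal distance between slide_frame and condenser below 0.065 m and horizontal distance between iris and projection_lens below 0.065 m and horizontal distance between projection_lens and slide_frame above 0.08 m); the robot touches nothing.
It fails at once if a rider is tipped over (more than 0.7 rad) (angle between any of condenser, slide_frame, projection_lens, iris's own z axis and vertical above 0.7 rad).
It also fails if it takes over 96 s, if anything falls off the work surface, if the arm or the gripper's body presses on something with over 40 N, if the wrist force passes 120 N, or if a joint passes its speed limit or range.

ROBOT

A 7-joint arm with a two-finger parallel gripper is mounted at the origin on a cart in front of the work surface, level with it; the furniture and walls round the work are solid. World frame = base frame: x ahead of the robot, y to its left, z up, the work surface at z = 0. Lengths are in m, angles in degrees, forces in N, time in s.
With the tool pointing down it reaches from about 0.4 to 0.85 m from the base axis. Payload 6.9 kg.
Tool frame: the origin (TCP) lies midway between the tips of the shut fingers; the grasp point (between the pads) lies bot.grasp_offset behind it (bot.grasp_offset is the distance from the TCP to the grasp point, in m); z points along the fingers, x is the direction in which the jaws open and shut, and the axes are right-handed (so a half turn about z gives the same grasp; the last joint's range is limited). The gripper opens to 85 mm and grips with 20 to 120 N. Pads are 22 mm wide; open, the fingers measure 114 mm over their backs; the gripper's body (76 mm by 85 mm) begins 54 mm behind the grasp point. The pads swing forward as they close: fully open they stand 13 mm farther back than shut.
Start: joints at [77.321, 29.078, -13.613, 85.955, 7.202, 65.827, -8.869], TCP at [0.201, -0.592, 0.231] pointing down, gripper open.
Joint ranges: [-176.47, 176.47], [-13.61, 117.27], [-81.72, 77.17], [0.22, 143.17], [-87.28, 267.28], [10, 112.55], [-165.47, 165.47]. Speed limits (degrees/s): [136.94, 136.94, 180, 180, 180, 180, 180].

INTERFACE

Orientations are given as a 3x3 rotation matrix whose columns are the frame's x, y, z axes.
In Python, from plant import bot gives the robot as it stands. The module is installed in compiled form; this text tells all that it offers.
- The arm moves only by the tool jog_arm, never from a script. Its arguments are lists of equal length, an entry for each row: "fingers": the finger opening in cm, from 0 to 8.54; "delta_pos": the shift along the tool's x, y, z in cm, a list of three; "turn": the turn, a rotation vector about the tool's x, y, z in rad, a list of three. In form: {"fingers": [fingers, ...], "delta_pos": [[dx, dy, dz], ...], "turn": [[rx, ry, rz], ...]}. A call has 1 to 10 rows; each row is the pose to reach, as a shift and turn from the pose commanded when the call began, along the tool's axes at that moment; what a row does not reach only later rows make up. A row lasts 1/12 s, in which the tool goes at most 41.7 mm and 7.16 degrees, less where a joint would pass 70% of its speed; a pose out of reach is approached as far as the arm can. A call with a gripper value outside its range is refused whole. The fingers move at their own pace and stop on an object; "squeeze" is the grip in N (left out, the last holds). Time passes only in rows, so rows that repeat a pose let the fingers close. It gives the time, the measured TCP pose, the force and the opening at its end, in the units of the state.
- bot.state(): the state, without advancing time (a new reading comes with each control period).
- bot.read_camera(name): name is "scene" or "top" or "wrist"; returns the picture (384x512x3 uint8, red, green, blue); there is no depth.
- bot.get_calibration(name): a dict with "camera_matrix" (3x3 intrinsics, pixels), "rvec" (rotation vector, rad) and "tvec" (3), from world to camera coordinates, as OpenCV has them. Camera axes: x right, y down, z forward; pixel columns grow to the right and rows downward; lengths in m; the calibration is good to about 2 mm. A picture is of the moment at which its call begins: read the wrist's pose just before it. get_calibration takes no time and is no camera call; for the wrist camera it gives the pose at the moment of the call.
- bot.close_job(): hands the job in, once; it reports no verdict.
The state is a dict: "time": time; "joint_positions": joint angles; "joint_velocities": joint speeds; "tau": joint torques, N m; "tool_pos": TCP position; "eef_rot": TCP orientation; "ft_force": force on the tool from outside, world axes, zero at the start; "wrist_torque": the same for the moment, N m; "finger_gap": finger opening in m.
Only numpy, scipy, OpenCV 4.12 (cv2) and the standard library are available. Lean on these libraries where they do the work, as an engineer would, in place of code of your own. Each camera call takes 0.05 s, during which the arm holds its last target. There are 200 camera calls.

## Working session

There is one attempt and no reset: what is moved stays moved. The work goes in short steps, Python scripts to look and compute and a tool call to move; the robot and the scene stay as the last step left them, time stands still between calls to the robot, and variables do not carry over. Pictures are saved under pics/ and viewed, about 12 in all and at most 16, crops included, and the job is handed in when it is done.

Besides the shell and the picture viewer there is one more tool, called after "Call:" in YAML: its name, and indented under it one key for each argument. jog_arm: Moves the arm, as the interface text tells. Its arguments: {"type":"object","properties":{"fingers":{"type":"array","items":{"type":"number"}},"delta_pos":{"type":"array","items":{"type":"array","items":{"type":"number"}}},"turn":{"type":"array","items":{"type":"array","items":{"type":"number"}}},"squeeze":{"type":"number"}},"required":["fingers","delta_pos","turn"]}

```bash
mkdir -p pics; python3 - <<'E'
from plant import bot
import cv2,numpy as np
s=bot.state();print(s['time'],s['tool_pos'],s['eef_rot'],s['finger_gap'],bot.grasp_offset)
for n in("scene","top","wrist"):
    im=bot.read_camera(n);cv2.imwrite(f"pics/{n}0.png",im[:,:,::-1])
    c=bot.get_calibration(n);print(n,c)
a=cv2.imread("pics/scene0.png");b=cv2.imread("pics/top0.png")
cv2.imwrite("pics/s0b.png",cv2.resize(a,(800,600),interpolation=2));cv2.imwrite("pics/t0b.png",cv2.resize(b,(800,600),interpolation=2))
E
```

```text
0.0 [ 0.20040217 -0.59145274  0.23042849] [[ 3.21041197e-01 -9.47065019e-01 -6.32401444e-04]
 [-9.47063475e-01 -3.21041816e-01  1.71076957e-03]
 [-1.82323732e-03  4.96967987e-05 -9.99998337e-01]] 0.08506846782854044 0.0187
scene {'camera_matrix': array([[461.87827683,   0.        , 250.96544613],
       [  0.        , 461.87827683, 187.71494116],
       [  0.        ,   0.        ,   1.        ]]), 'rvec': array([ 1.28347044, -2.19356811,  0.99375137]), 'tvec': array([0.47948488, 0.24343187, 1.28732505])}
top {'camera_matrix': array([[467.26225712,   0.        , 252.53671485],
       [  0.        , 467.26225712, 191.26040933],
       [  0.        ,   0.        ,   1.        ]]), 'rvec': array([ 2.17682278, -2.19021383,  0.07275464]), 'tvec': array([0.27544672, 0.49461152, 1.67671403])}
wrist {'camera_matrix': array([[306.88800995,   0.        , 249.68464785],
       [  0.        , 306.88800995, 192.37076771],
       [  0.        ,   0.        ,   1.        ]]), 'rvec': array([-2.35998162,  1.69325807,  0.24140683]), 'tvec': array([-0.62330368, -0.03568724,  0.379132  ])}
```

View pics/s0b.png

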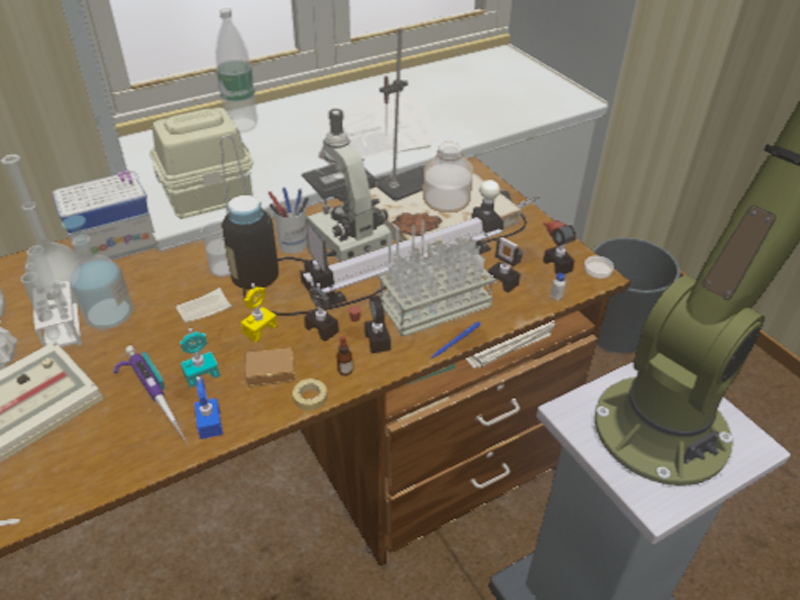

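View pics/t0b.png

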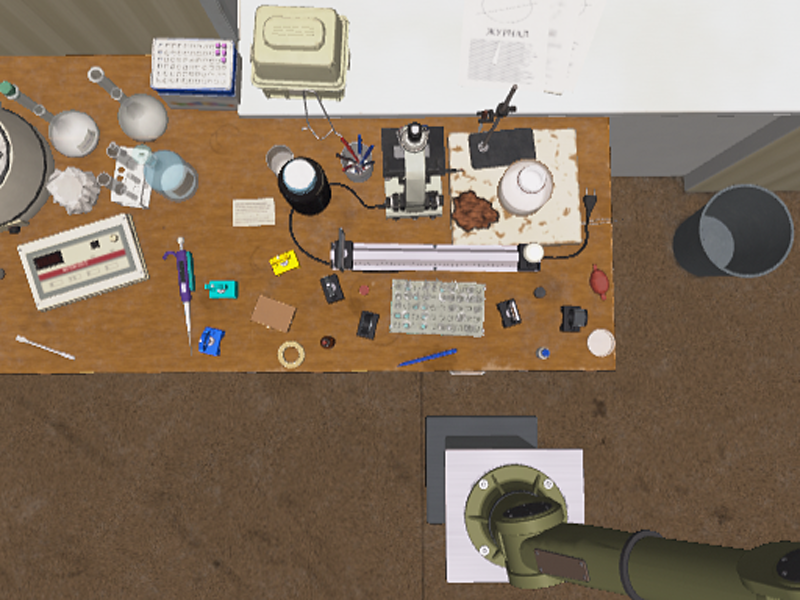

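Scene: lamp globe at scene px (489,190) (800-wide view), screen at (318,285). Dark riders are at (561,247), (507,265), (377,325) and (321,312). Lookalikes: yellow (258,312), turquoise (196,357) and blue (207,410) are decoys. I'll take a close crop of the dark ones.

```bash
python3 - <<'E'
import cv2,numpy as np
a=cv2.imread("pics/scene0.png");b=cv2.imread("pics/top0.png")
A=cv2.resize(a[105:235,180:380],(800,520),interpolation=2)
cv2.imwrite("pics/c1.png",A)
B=cv2.resize(b[145:225,195:395],(800,320),interpolation=2)
cv2.imwrite("pics/c2.png",B)
E
```

```text
(no output)
```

View pics/c1.png

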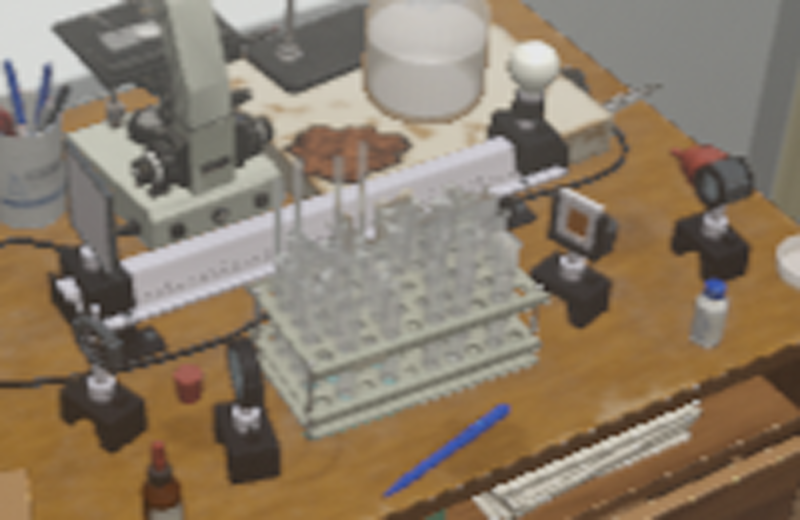

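View pics/c2.png

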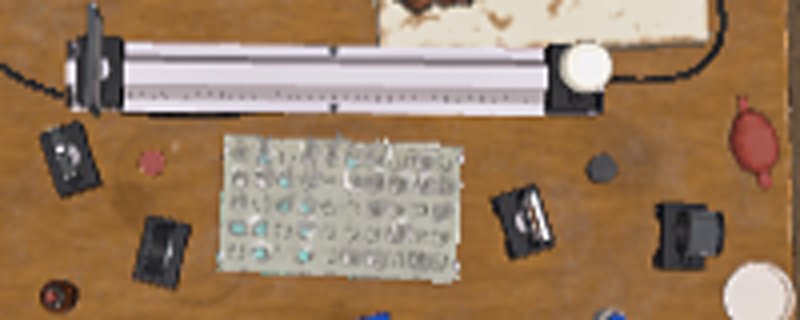

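The left one (c1 100,340: mottled leaves, hole) is the iris. The one at (243,372) is the condenser, (575,225) the slide frame and (722,185) the projection lens. Now rough positions, plus the wrist camera mount.

```bash
cat > h.py <<'E'
from plant import bot
import cv2,numpy as np
def cam(n):
    c=bot.get_calibration(n);R=cv2.Rodrigues(np.array(c['rvec']))[0];t=np.array(c['tvec']).ravel()
    return c['camera_matrix'],R,t
def ray(c,px,z):
    K,R,t=c;px=np.atleast_2d(np.float64(px))
    d=np.c_[px,np.ones(len(px))]@np.linalg.inv(K).T@R;o=-R.T@t
    return o+d*((z-o[2])/d[:,2])[:,None]
def proj(c,P):
    K,R,t=c;q=(np.atleast_2d(P)@R.T+t)@K.T;return q[:,:2]/q[:,2:]
E
python3 - <<'E'
from h import *
c=cam('top');print('top cam',-c[1].T@c[2]);s=cam('scene');print('scene cam',-s[1].T@s[2])
w=cam('wrist');st=bot.state();E=np.array(st['eef_rot']);o=-w[1].T@w[2]
print('wrist in tool',E.T@(o-st['tool_pos']),'\n',E.T@w[1].T, E.T@[0,0,1])
f=lambda X,Y:(195+X/4,145+Y/4)
for n,pts in dict(iris=[(42,137),(80,122),(101,180),(62,196)],cond=[(150,216),(190,224),(174,289),(133,280)],slide=[(491,200),(537,187),(553,245),(510,260)],lens=[(656,203),(716,203),(716,270),(656,270)]).items():
    P=ray(c,[f(*p) for p in pts],.034);print(n,P.mean(0).round(3),np.linalg.norm(np.diff(P,axis=0),axis=1).round(3),[np.degrees(np.arctan2(*d[[1,0]])).round(1) for d in np.diff(P,axis=0)])
P=ray(c,[f(125,48),f(548,48),f(125,112),f(548,112)],.061);print(P.round(3))
print(ray(c,[f(*p) for p in [(76,38),(124,38),(76,112),(124,112),(546,44),(604,44),(546,114),(604,114)]],.103).round(3))
print(ray(c,[f(*p) for p in [(222,136),(463,148),(460,282),(218,270)]],.09).round(3))
E
```

```text
top cam [0.37669313 0.26599386 1.7085757 ]
scene cam [-0.46079354  0.81814996  1.03182875]
wrist in tool [-0.00085181 -0.0702847  -0.14247854] 
 [[ 9.99999466e-01 -8.24655529e-04 -6.22277371e-04]
 [ 9.64847183e-04  9.60802256e-01  2.77232925e-01]
 [ 3.69263837e-04 -2.77233377e-01  9.60802539e-01]] [-1.30005542e-03 -1.05804118e-05 -9.99999155e-01]
iris [0.52  0.415 0.034] [0.037 0.056 0.038] [np.float64(-68.7), np.float64(-160.2), np.float64(112.0)]
cond [0.435 0.334 0.034] [0.037 0.06  0.038] [np.float64(-101.7), np.float64(165.9), np.float64(77.3)]
slide [0.459 0.01  0.034] [0.043 0.054 0.041] [np.float64(-74.6), np.float64(-165.6), np.float64(108.8)]
lens [ 0.446 -0.136  0.034] [0.054 0.06  0.054] [np.float64(-90.4), np.float64(178.6), np.float64(89.7)]
[[ 0.616  0.365  0.061]
 [ 0.613 -0.011  0.061]
 [ 0.559  0.365  0.061]
 [ 0.556 -0.01   0.061]]
[[ 0.619  0.405  0.103]
 [ 0.619  0.363  0.103]
 [ 0.554  0.405  0.103]
 [ 0.554  0.363  0.103]
 [ 0.611 -0.002  0.103]
 [ 0.611 -0.052  0.103]
 [ 0.55  -0.001  0.103]
 [ 0.55  -0.051  0.103]]
[[0.534 0.279 0.09 ]
 [0.522 0.07  0.09 ]
 [0.406 0.074 0.09 ]
 [0.418 0.283 0.09 ]]
```

```bash
cat >> h.py <<'E'
from scipy.spatial.transform import Rotation as Ro
def go(x,y,z,a):
    "print jog from the present pose to TCP (x,y,z), tool down, jaw axis at a deg"
    s=bot.state();E=np.array(s['eef_rot']);a=np.radians(a);c,n=np.cos(a),np.sin(a)
    T=np.array([[c,n,0],[n,-c,0],[0,0,-1]])
    print('d',(100*E.T@(np.array([x,y,z])-s['tool_pos'])).round(2),'turn',Ro.from_matrix(E.T@T).as_rotvec().round(3),'dist',np.linalg.norm(np.array([x,y,z])-s['tool_pos']).round(3))
E
python3 -c "
from h import *
go(.44,-.15,.33,0);go(.42,-.06,.33,0)"
```

```text
d [-34.15 -36.86  -9.89] turn [-1.000e-03  1.000e-03 -1.244e+00] dist 0.512
d [-43.31 -37.86  -9.88] turn [-1.000e-03  1.000e-03 -1.244e+00] dist 0.584
```

Call:
jog_arm:
  fingers: [8.5,8.5,8.5,8.5,8.5,8.5,8.5,8.5,8.5,8.5]
  delta_pos:
    - [-3,-3,-3]
    - [-6,-6,-6]
    - [-10,-9,-9.9]
    - [-14,-12,-9.9]
    - [-18,-15,-9.9]
    - [-21,-18,-9.9]
    - [-24,-21,-9.9]
    - [-27,-24,-9.9]
    - [-30,-27,-9.9]
    - [-33,-30,-9.9]
  turn:
    - [0,0,-0.12]
    - [0,0,-0.24]
    - [0,0,-0.36]
    - [0,0,-0.48]
    - [0,0,-0.6]
    - [0,0,-0.72]
    - [0,0,-0.84]
    - [0,0,-0.96]
    - [0,0,-1.08]
    - [0,0,-1.2]

```text
time: 0.98
tool_pos: [0.3545, -0.2316, 0.33]
eef_rot: [[0.999, -0.039, 0.0], [-0.039, -0.999, -0.001], [0.0, 0.001, -1.0]]
ft_force: [0.4, -0.6, 0.4]
finger_gap: 0.0847
```

```bash
python3 -c "
from h import *
print(bot.state()['joint_positions']);go(.42,-.06,.33,0)"
```

```text
[ 62.52319342   7.74968629 -37.83905399 103.16418767   5.06836943
  70.74862645  21.05881506]
d [ 5.88e+00 -1.74e+01 -1.00e-02] turn [ 0.001 -0.    -0.039] dist 0.184
```

Call:
jog_arm:
  fingers: [8.5,8.5,8.5,8.5,8.5,8.5]
  delta_pos:
    - [1.2,-3.5,0]
    - [2.4,-7,0]
    - [3.6,-10.5,0]
    - [4.8,-14,0]
    - [5.9,-17.4,0]
    - [5.9,-17.4,0]
  turn:
    - [0,0,-0.04]
    - [0,0,-0.04]
    - [0,0,-0.04]
    - [0,0,-0.04]
    - [0,0,-0.04]
    - [0,0,-0.04]

```text
time: 1.48
tool_pos: [0.4225, -0.0551, 0.3305]
eef_rot: [[1.0, 0.005, 0.002], [0.005, -1.0, 0.003], [0.002, -0.003, -1.0]]
ft_force: [0.3, 0.2, 0.1]
finger_gap: 0.0851
```

```bash
python3 - <<'E'
from h import *
bot.read_camera('wrist') 
im=bot.read_camera('wrist');c=cam('wrist');np.savez('w1.npz',K=c[0],R=c[1],t=c[2])
cv2.imwrite('pics/w1.png',im[:,:,::-1]);cv2.imwrite('pics/w1b.png',cv2.resize(im[:,:,::-1],(800,600),interpolation=2))
print(bot.state()['tool_pos'],bot.state()['joint_positions'])
E
```

```text
[ 0.42099764 -0.06110226  0.32979704] [ 44.5849952    8.91345606 -46.58990669 102.88348679   6.82996851
  71.10180587  -3.88478704]
```

View pics/w1b.png

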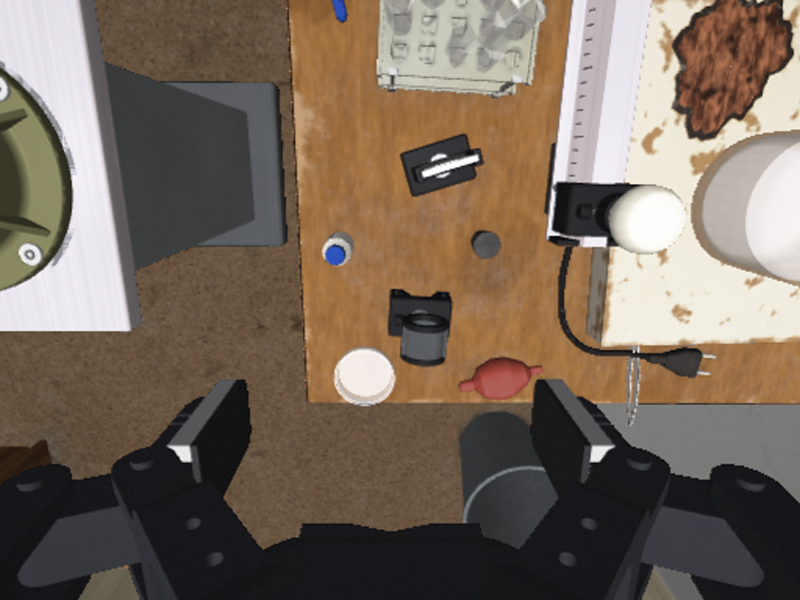

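Slide frame foot corners are at (401,152), (467,135), (481,178), (414,195), with the white slide edge from (417,171) to (481,157). Projection lens foot corners are at (391,290), (451,292), (388,335), with the barrel at (424,340). The lamp foot is at (553–625,183–243).

```bash
python3 - <<'E'
from h import *
d=np.load('w1.npz');c=(d['K'],d['R'],d['t']);im=cv2.imread('pics/w1.png');g=im.max(2)
s=1.5625
for n,(x0,y0,x1,y1) in dict(slide=(395,128,490,202),lens=(383,284,458,372),lamp=(546,176,632,250)).items():
    x0,y0,x1,y1=[int(v/s) for v in(x0,y0,x1,y1)]
    m=(g[y0:y1,x0:x1]<62).astype(np.uint8);cs,_=cv2.findContours(m,0,1);k=max(cs,key=cv2.contourArea)
    h=cv2.convexHull(k)[:,0]+[x0,y0]; ap=cv2.approxPolyDP(h,1.5,True)[:,0]
    z=.103 if n=='lamp' else .034
    print(n);print(np.c_[ap*s,ray(c,ap,z)[:,:2]*1000].round(0))
w=((im.min(2)>150)).astype(np.uint8);w[:,:260]=0;w[:95]=0;w[120:]=0;w[:,312:]=0
ys,xs=np.nonzero(w);P=ray(c,np.c_[xs,ys],.113)[:,:2]*1000
r=cv2.minAreaRect(P.astype(np.float32));print('slide top',len(xs),r)
E
```

```text
slide
[[478. 148. 497.  22.]
 [481. 162. 501.  10.]
 [472. 178. 493.  -4.]
 [419. 194. 446. -17.]
 [411. 192. 439. -16.]
 [402. 153. 431.  18.]
 [464. 134. 485.  33.]]
lens
[[ 391.  289.  421. -105.]
 [ 447.  292.  474. -108.]
 [ 450.  298.  477. -114.]
 [ 448.  328.  477. -144.]
 [ 442.  331.  471. -147.]
 [ 389.  333.  420. -149.]]
lamp
[[558. 183. 546.  -5.]
 [630. 184. 600.  -6.]
 [616. 244. 595. -51.]
 [608. 245. 590. -52.]
 [553. 228. 546. -39.]]
slide top 211 ((463.2232666015625, 7.621299743652344), (15.190185546875, 39.15591812133789), 89.94026184082031)
```

```bash
python3 -c "
from h import *
go(.4635,.008,.16,15.5);go(.4635,.008,.0695,15.5)"
```

```text
d [ 4.25 -6.91 16.98] turn [-0.     0.    -0.271] dist 0.188
d [ 4.25 -6.91 26.03] turn [-0.     0.    -0.271] dist 0.273
```

Call:
jog_arm:
  fingers: [8.5,8.5,8.5,8.5,8.5,8.5,8.5,8.5,8.5,8.5]
  delta_pos:
    - [1,-1.7,3]
    - [2.2,-3.4,6]
    - [3.3,-5.2,9]
    - [4.25,-6.9,12]
    - [4.25,-6.9,15]
    - [4.25,-6.9,18]
    - [4.25,-6.9,21]
    - [4.25,-6.9,24]
    - [4.25,-6.9,26]
    - [4.25,-6.9,26]
  turn:
    - [0,0,-0.1]
    - [0,0,-0.2]
    - [0,0,-0.27]
    - [0,0,-0.27]
    - [0,0,-0.27]
    - [0,0,-0.27]
    - [0,0,-0.27]
    - [0,0,-0.27]
    - [0,0,-0.27]
    - [0,0,-0.27]

```text
time: 2.42
tool_pos: [0.4612, 0.0042, 0.0664]
eef_rot: [[0.965, 0.261, -0.007], [0.261, -0.965, -0.001], [-0.007, -0.001, -1.0]]
ft_force: [-0.3, 0.3, -0.5]
finger_gap: 0.0848
```

Call:
jog_arm:
  fingers: [4.5,4.5,4.5,4.5,4.5,4.5]
  delta_pos:
    - [0,0,0]
    - [0,0,0]
    - [0,0,0]
    - [0,0,0]
    - [0,0,0]
    - [0,0,0]
  turn:
    - [0,0,0]
    - [0,0,0]
    - [0,0,0]
    - [0,0,0]
    - [0,0,0]
    - [0,0,0]
  squeeze: 50

```text
time: 2.92
tool_pos: [0.4649, 0.0061, 0.0714]
eef_rot: [[0.965, 0.262, 0.003], [0.262, -0.965, -0.001], [0.003, 0.001, -1.0]]
ft_force: [-1.3, -0.7, 6.1]
finger_gap: 0.0495
```

```bash
python3 - <<'E'
from h import *
im=bot.read_camera('wrist');cv2.imwrite('pics/w2.png',im[:,:,::-1])
go(.4635,.008,.27,15.5);go(.575,.079,.27,1)
E
```

```text
d [ -0.02  -0.18 -19.86] turn [ 0.002 -0.003 -0.005] dist 0.199
d [ 12.6   -4.11 -19.83] turn [ 0.001 -0.003  0.248] dist 0.239
```

View pics/w2.png

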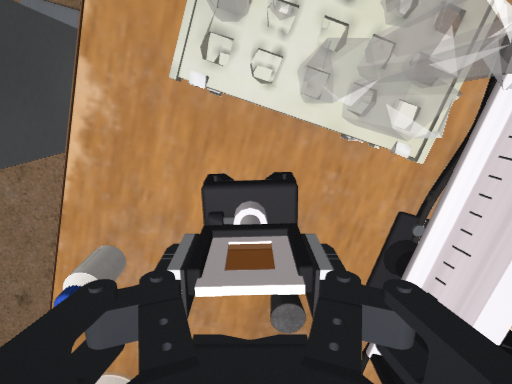

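Slide frame squarely between the pads: gap 49.5 mm. I'll lift it and hover near the rail.

Call:
jog_arm:
  fingers: [4.5,4.5,4.5,4.5,4.5,4.5,4.5,4.5,4.5,4.5]
  delta_pos:
    - [0,0,-2]
    - [0,0,-5]
    - [0,0,-8]
    - [0,0,-11]
    - [0,0,-14]
    - [1,0,-17]
    - [4,-1,-20]
    - [7,-2.2,-20]
    - [10,-3.3,-20]
    - [12.6,-4.1,-20]
  turn:
    - [0,0,0]
    - [0,0,0]
    - [0,0,0]
    - [0,0,0]
    - [0,0,0.05]
    - [0,0,0.1]
    - [0,0,0.15]
    - [0,0,0.2]
    - [0,0,0.25]
    - [0,0,0.25]

```text
time: 3.8
tool_pos: [0.5758, 0.0804, 0.2715]
eef_rot: [[1.0, 0.013, 0.003], [0.013, -1.0, 0.0], [0.003, -0.0, -1.0]]
ft_force: [0.0, -0.5, -2.2]
finger_gap: 0.0494
```

Call:
jog_arm:
  fingers: [4.5,4.5]
  delta_pos:
    - [0,0,0]
    - [0,0,0]
  turn:
    - [0,0,0]
    - [0,0,0]

```text
time: 3.97
tool_pos: [0.5746, 0.0802, 0.2698]
eef_rot: [[1.0, 0.018, -0.001], [0.018, -1.0, 0.001], [-0.0, -0.001, -1.0]]
ft_force: [-0.4, -0.1, -2.3]
finger_gap: 0.0495
```

```bash
python3 - <<'E'
from h import *
im=bot.read_camera('wrist');c=cam('wrist');np.savez('w3.npz',K=c[0],R=c[1],t=c[2])
cv2.imwrite('pics/w3.png',im[:,:,::-1]);cv2.imwrite('pics/w3b.png',cv2.resize(im[:,:,::-1],(800,600),interpolation=2))
s=bot.state();print(s['tool_pos'],s['finger_gap'],s['time'])
E
```

```text
[0.5738696  0.07918691 0.2698212 ] 0.04916883547248564 4.0167
```

View pics/w3b.png

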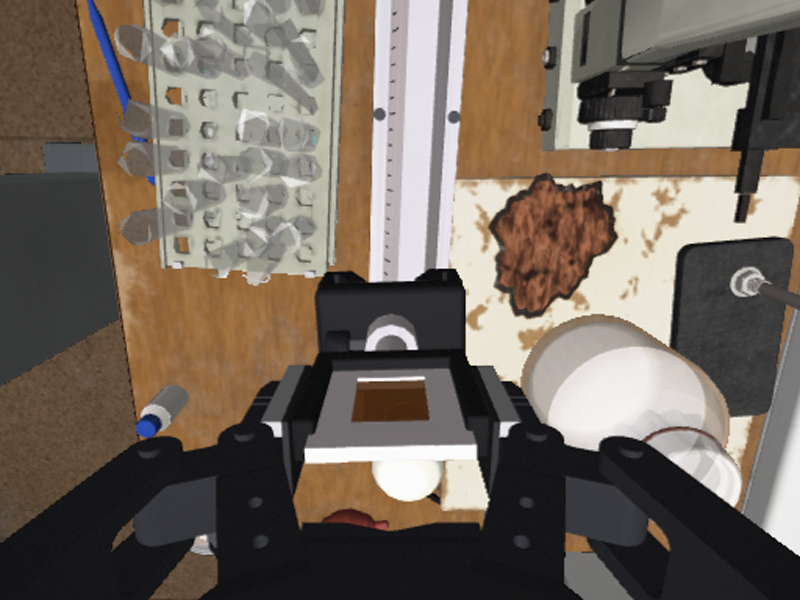

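The held frame is at (390,400) and the rail runs up the picture at columns 372–465. The bench mid-marks are at (379,114) and (454,117), the microscope is at right (545+), and the jar is at (600,380).

```bash
python3 - <<'E'
from h import *
d=np.load('w3.npz');c=(d['K'],d['R'],d['t']);s=1.5625
im=cv2.imread('pics/w3.png');hsv=cv2.cvtColor(im,cv2.COLOR_BGR2HSV)
for z in(.055,.061):
  print(z,ray(c,np.array([(379,114),(454,117)])/s,z).round(4))
for r in range(5,112,15):
  row=(hsv[r,235:305,1]<45);k=np.nonzero(row)[0]+235;print(r,k.min(),k.max(),ray(c,[(k.min(),r),(k.max()+1,r)],.061)[:,:2].round(4).tolist())
print('micro base',ray(c,np.array([(548,150),(545,55)])/s,.03).round(3),ray(c,np.array([(548,150),(580,110)])/s,.1).round(3))
t=cam('top');f=lambda p:np.array(p)/s
print('jar top-cam z=.08,.15',ray(t,f([(498,187),(525,213)]),.08).round(3),ray(t,f([(498,187),(525,213)]),.15).round(3))
print('micro top-cam front',ray(t,f([(385,220),(443,220)]),.05).round(3),ray(t,f([(385,200),(443,200)]),.1).round(3))
t0=cv2.imread('pics/top0.png');print('lamp globe')
h2=cv2.cvtColor(t0,cv2.COLOR_BGR2HSV)
for x in(220,250,280,310,325):
  col=h2[145:180,x,1]<45;k=np.nonzero(col)[0]+145;print(x,k.min(),k.max(),ray(t,[(x,k.min()),(x,k.max()+1)],.061)[:,:2].round(4).tolist())
E
```

```text
0.055 [[0.5639 0.1825 0.055 ]
 [0.6163 0.1814 0.055 ]]
0.061 [[0.564  0.182  0.061 ]
 [0.6155 0.1809 0.061 ]]
5 240 298 [[0.5608, 0.2463], [0.6206, 0.2473]]
20 240 297 [[0.5609, 0.2327], [0.6204, 0.2337]]
35 240 296 [[0.561, 0.2188], [0.6202, 0.2197]]
50 239 295 [[0.5601, 0.2045], [0.6199, 0.2054]]
65 239 294 [[0.5602, 0.1898], [0.6197, 0.1908]]
80 239 293 [[0.5603, 0.1748], [0.6195, 0.1757]]
95 238 292 [[0.5593, 0.1594], [0.6193, 0.1603]]
110 238 291 [[0.5594, 0.1436], [0.6191, 0.1445]]
micro base [[0.692 0.161 0.03 ]
 [0.683 0.227 0.03 ]] [[0.67  0.159 0.1  ]
 [0.687 0.183 0.1  ]]
jar top-cam z=.08,.15 [[ 0.744  0.037  0.08 ]
 [ 0.684 -0.023  0.08 ]] [[ 0.728  0.047  0.15 ]
 [ 0.671 -0.01   0.15 ]]
micro top-cam front [[0.676 0.293 0.05 ]
 [0.675 0.16  0.05 ]] [[0.712 0.292 0.1  ]
 [0.711 0.163 0.1  ]]
lamp globe
220 151 171 [[0.6376, 0.3871], [0.5624, 0.3872]]
250 156 173 [[0.6189, 0.2805], [0.5546, 0.2809]]
280 157 179 [[0.6146, 0.174], [0.5326, 0.1748]]
310 146 173 [[0.6534, 0.0669], [0.5533, 0.0683]]
325 145 173 [[0.6566, 0.0135], [0.5529, 0.0152]]
```

```bash
python3 -c "
from h import *
go(.5873,.082,.19,-1);go(.5873,.082,.140,-1)"
```

```text
d [ 1.36 -0.26  7.98] turn [0.    0.001 0.034] dist 0.081
d [ 1.36 -0.26 12.98] turn [0.    0.001 0.034] dist 0.131
```

Call:
jog_arm:
  fingers: [4.5,4.5,4.5,4.5,4.5,4.5,4.5,4.5,4.5,4.5]
  delta_pos:
    - [0.7,-0.15,2]
    - [1.35,-0.3,4.5]
    - [1.35,-0.3,7]
    - [1.35,-0.3,8]
    - [1.35,-0.3,9]
    - [1.35,-0.3,10]
    - [1.35,-0.3,11]
    - [1.35,-0.3,12]
    - [1.35,-0.3,12.7]
    - [1.35,-0.3,12.7]
  turn:
    - [0,0,0.034]
    - [0,0,0.034]
    - [0,0,0.034]
    - [0,0,0.034]
    - [0,0,0.034]
    - [0,0,0.034]
    - [0,0,0.034]
    - [0,0,0.034]
    - [0,0,0.034]
    - [0,0,0.034]

```text
time: 4.85
tool_pos: [0.5876, 0.0821, 0.1416]
eef_rot: [[1.0, -0.018, -0.001], [-0.018, -1.0, -0.0], [-0.001, 0.0, -1.0]]
ft_force: [-0.2, -0.1, -1.5]
finger_gap: 0.0494
```

Call:
jog_arm:
  fingers: [4.5,4.5]
  delta_pos:
    - [0,0,0]
    - [0,0,0.2]
  turn:
    - [0,0,0]
    - [0,0,0]

```text
time: 5.02
tool_pos: [0.5884, 0.0827, 0.1416]
eef_rot: [[1.0, -0.018, 0.001], [-0.018, -1.0, 0.0], [0.001, -0.0, -1.0]]
ft_force: [0.1, -0.3, -2.1]
finger_gap: 0.0493
```

Call:
jog_arm:
  fingers: [4.5,4.5,4.5,4.5]
  delta_pos:
    - [0,0,0.1]
    - [0,0,0.2]
    - [0,0,0.2]
    - [0,0,0.2]
  turn:
    - [0,0,0]
    - [0,0,0]
    - [0,0,0]
    - [0,0,0]

```text
time: 5.35
tool_pos: [0.5882, 0.0826, 0.1403]
eef_rot: [[1.0, -0.018, 0.002], [-0.018, -1.0, -0.0], [0.002, 0.0, -1.0]]
ft_force: [-2.0, -0.5, 7.2]
finger_gap: 0.0492
```

Contact; releasing and rising.

Call:
jog_arm:
  fingers: [7.5,7.5,7.5,7.5,7.5,7.5,7.5,7.5,7.5,7.5]
  delta_pos:
    - [0,0,0]
    - [0,0,0]
    - [0,0,0]
    - [0,0,0]
    - [0,0,-2]
    - [0,0,-5]
    - [0,0,-8]
    - [0,0,-11]
    - [0,0,-14]
    - [0,0,-14]
  turn:
    - [0,0,0]
    - [0,0,0]
    - [0,0,0]
    - [0,0,0]
    - [0,0,0]
    - [0,0,0]
    - [0,0,0]
    - [0,0,0]
    - [0,0,0]
    - [0,0,0]

```text
time: 6.18
tool_pos: [0.59, 0.0839, 0.2849]
eef_rot: [[1.0, -0.018, 0.009], [-0.018, -1.0, 0.002], [0.009, -0.002, -1.0]]
ft_force: [0.9, 1.5, 0.6]
finger_gap: 0.0749
```

```bash
python3 -c "
from h import *
im=bot.read_camera('wrist');cv2.imwrite('pics/w4.png',im[:,:,::-1])
go(.46,.23,.33,0)"
```

```text
d [-13.16 -14.44  -4.85] turn [-0.001 -0.006 -0.018] dist 0.201
```

View pics/w4.png

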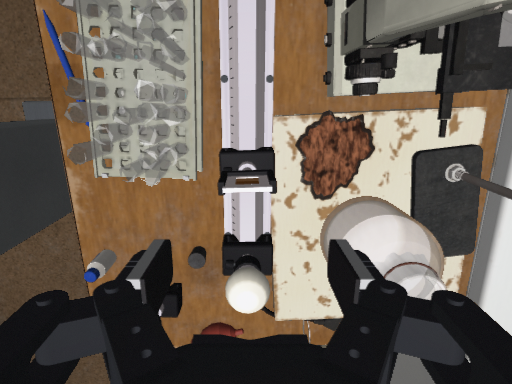

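Slide frame seated square on the rail at (247,172), lamp foot starts at row 237. Next, look at the condenser and iris.

```bash
python3 -c "
from h import *
print(ray(cam('wrist'),[(246,149.5),(246,235.5)],.103).round(4))
go(.47,.27,.33,0)"
```

```text
[[0.5866 0.1088 0.103 ]
 [0.5844 0.011  0.103 ]]
d [-12.23 -18.46  -4.84] turn [-0.001 -0.006 -0.018] dist 0.227
```

Call:
jog_arm:
  fingers: [8.5,8.5,8.5,8.5,8.5,8.5,8.5,8.5]
  delta_pos:
    - [-2,-3,-2]
    - [-4,-6,-4]
    - [-6,-9,-4.8]
    - [-8,-12,-4.8]
    - [-10,-15,-4.8]
    - [-12.2,-18.5,-4.8]
    - [-12.2,-18.5,-4.8]
    - [-12.2,-18.5,-4.8]
  turn:
    - [0,0,-0.018]
    - [0,0,-0.018]
    - [0,0,-0.018]
    - [0,0,-0.018]
    - [0,0,-0.018]
    - [0,0,-0.018]
    - [0,0,-0.018]
    - [0,0,-0.018]

```text
time: 6.9
tool_pos: [0.4672, 0.2719, 0.3264]
eef_rot: [[1.0, 0.006, -0.001], [0.006, -1.0, 0.0], [-0.001, -0.0, -1.0]]
ft_force: [1.5, -0.4, 0.4]
finger_gap: 0.0852
```

```bash
python3 - <<'E'
from h import *
im=bot.read_camera('wrist');im=bot.read_camera('wrist');c=cam('wrist');np.savez('w5.npz',K=c[0],R=c[1],t=c[2])
cv2.imwrite('pics/w5.png',im[:,:,::-1]);cv2.imwrite('pics/w5b.png',cv2.resize(im[:,:,::-1],(800,600),interpolation=2))
print(bot.state()['tool_pos'])
E
```

```text
[0.46958369 0.26871086 0.32600649]
```

View pics/w5b.png

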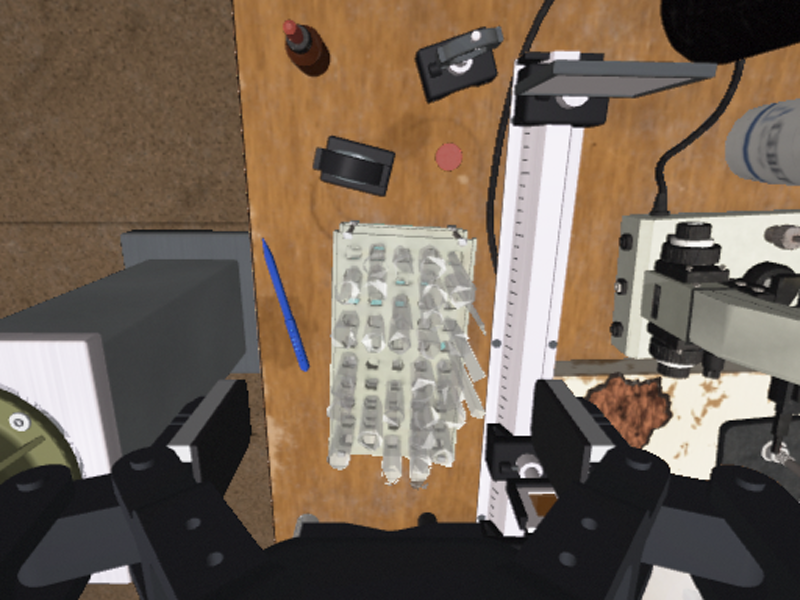

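Condenser (thick ring, wide glass) at (355,165); iris (thin ring with lever at (477,35)) at (460,62); microscope at right well clear of the rail (x over 615 px).

```bash
python3 - <<'E'
from h import *
d=np.load('w5.npz');c=(d['K'],d['R'],d['t']);im=cv2.imread('pics/w5.png');g=im.max(2);s=1.5625
for n,(x0,y0,x1,y1) in dict(cond=(308,128,402,202),iris=(410,20,506,108)).items():
    x0,y0,x1,y1=[int(v/s) for v in(x0,y0,x1,y1)]
    m=(g[y0:y1,x0:x1]<70).astype(np.uint8);cs,_=cv2.findContours(m,0,1);k=max(cs,key=cv2.contourArea)
    h=cv2.convexHull(k)[:,0]+[x0,y0]; ap=cv2.approxPolyDP(h,1.2,True)[:,0]
    print(n);print(np.c_[ap*s,ray(c,ap,.034)[:,:2]*1000,ray(c,ap,.1)[:,:2]*1000].round(0))
o=-c[1].T@c[2];print(o)
print('lever',ray(c,[(477/s,35/s)],.12))
cv2.imwrite('pics/c5.png',cv2.resize(im[5:135,190:330],None,fx=4.3,fy=4.3,interpolation=2))
E
```

```text
cond
[[317. 150. 406. 350. 416. 348.]
 [330. 136. 417. 361. 425. 358.]
 [392. 152. 471. 348. 471. 347.]
 [394. 156. 472. 344. 472. 344.]
 [384. 194. 464. 313. 465. 317.]
 [375. 194. 456. 313. 458. 317.]
 [322. 180. 409. 325. 418. 327.]
 [314. 167. 403. 335. 413. 336.]]
iris
[[497.  39. 556. 436. 543. 421.]
 [495.  75. 557. 409. 543. 398.]
 [489.  81. 552. 404. 539. 394.]
 [430. 102. 503. 389. 497. 381.]
 [427. 100. 500. 390. 495. 382.]
 [416.  61. 490. 420. 487. 408.]
 [416.  55. 490. 424. 487. 412.]
 [420.  48. 494. 429. 490. 415.]
 [469.  31. 533. 441. 523. 426.]]
[0.46908004 0.34023648 0.4684151 ]
lever [[0.52588462 0.41923826 0.12      ]]
```

View pics/c5.png

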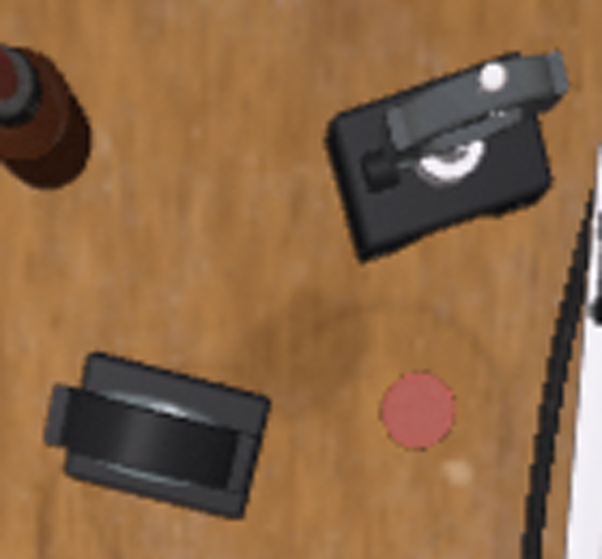

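```bash
python3 - <<'E'
from h import *
d=np.load('w5.npz');c=(d['K'],d['R'],d['t'])
f=lambda p:np.array(p)/4.3+[190,5]
C=ray(c,f([(92,352),(270,398),(242,518),(65,475)]),.034)[:,:2]*1000
I=ray(c,f([(330,125),(550,190),(362,262)]),.034)[:,:2]*1000
print(C.round(1),C.mean(0),'yaw',np.degrees(np.arctan2(*(C[1]-C[0])[::-1])),np.degrees(np.arctan2(*(C[2]-C[3])[::-1])),'yax',np.degrees(np.arctan2(*(C[0]-C[3])[::-1]))-90)
print(I.round(1),(I[0]+I[1])/2,'yaw',np.degrees(np.arctan2(*(I[1]-I[2])[::-1])),np.degrees(np.arctan2(*(I[0]-I[2])[::-1]))-90)
print('cond cheeks z.099',ray(c,f([(52,415),(245,458)]),.099))
print('iris ring z.099',ray(c,f([(398,130),(558,75)]),.099))
go(.437,.338,.16,-14.5)
E
```

```text
[[417.9 361.4]
 [473.4 347.6]
 [464.4 310.7]
 [407.9 324.2]] [440.91289565 335.96660276] yaw -13.93319219915974 -13.464222809885753 yax -15.00109525206156
[[491.2 425.4]
 [557.8 407.5]
 [501.5 387.4]] [524.4991191  416.44999313] yaw 19.679508350440912 15.220887923782755
cond cheeks z.099 [[0.41424244 0.34222826 0.099     ]
 [0.46600552 0.33099906 0.099     ]]
iris ring z.099 [[0.50513148 0.41146713 0.099     ]
 [0.54495584 0.42394079 0.099     ]]
d [-3.25 -6.95 16.59] turn [0.001 0.001 0.253] dist 0.183
```

```bash
python3 -c "
from h import *
go(.4405,.3363,.0705,-14.2)"
```

```text
d [-2.89 -6.79 25.54] turn [0.001 0.001 0.248] dist 0.266
```

Call:
jog_arm:
  fingers: [8.5,8.5,8.5,8.5,8.5,8.5,8.5,8.5,8.5,8.5]
  delta_pos:
    - [-1,-2.5,2]
    - [-2,-5,4]
    - [-2.9,-6.8,6]
    - [-2.9,-6.8,9]
    - [-2.9,-6.8,12]
    - [-2.9,-6.8,15]
    - [-2.9,-6.8,18]
    - [-2.9,-6.8,21]
    - [-2.9,-6.8,24]
    - [-2.9,-6.8,25.5]
  turn:
    - [0,0,0.12]
    - [0,0,0.248]
    - [0,0,0.248]
    - [0,0,0.248]
    - [0,0,0.248]
    - [0,0,0.248]
    - [0,0,0.248]
    - [0,0,0.248]
    - [0,0,0.248]
    - [0,0,0.248]

```text
time: 7.83
tool_pos: [0.4404, 0.3343, 0.0678]
eef_rot: [[0.969, -0.248, -0.004], [-0.248, -0.969, -0.004], [-0.003, 0.004, -1.0]]
ft_force: [-0.1, 0.3, 0.8]
finger_gap: 0.0851
```

Call:
jog_arm:
  fingers: [8.5,5,5,5,5,5,5]
  delta_pos:
    - [0,0,0]
    - [0,0,0]
    - [0,0,0]
    - [0,0,0]
    - [0,0,0]
    - [0,0,0]
    - [0,0,0]
  turn:
    - [0,0,0]
    - [0,0,0]
    - [0,0,0]
    - [0,0,0]
    - [0,0,0]
    - [0,0,0]
    - [0,0,0]

```text
time: 8.42
tool_pos: [0.4411, 0.3381, 0.0733]
eef_rot: [[0.969, -0.246, 0.002], [-0.246, -0.969, 0.002], [0.002, -0.002, -1.0]]
ft_force: [-1.0, -0.7, 7.1]
finger_gap: 0.0551
```

```bash
python3 -c "
from h import *
go(.4405,.3363,.27,-14.2);go(.5864,.0335,.27,-1)"
```

```text
d [  0.02   0.15 -19.67] turn [-0.002 -0.002 -0.   ] dist 0.197
d [ 21.61  25.92 -19.68] turn [-0.002 -0.002 -0.231] dist 0.391
```

Call:
jog_arm:
  fingers: [5,5,5,5,5,5,5,5,5,5]
  delta_pos:
    - [0,0,-2]
    - [0,0,-5]
    - [0,0,-8]
    - [0,0,-11]
    - [0,0,-14]
    - [0,0,-17]
    - [2,2.4,-19.7]
    - [4,4.8,-19.7]
    - [6,7.2,-19.7]
    - [8,9.6,-19.7]
  turn:
    - [0,0,0]
    - [0,0,0]
    - [0,0,0]
    - [0,0,0]
    - [0,0,0]
    - [0,0,0]
    - [0,0,-0.06]
    - [0,0,-0.12]
    - [0,0,-0.18]
    - [0,0,-0.23]

```text
time: 9.25
tool_pos: [0.4946, 0.2234, 0.2696]
eef_rot: [[1.0, -0.014, 0.001], [-0.014, -1.0, -0.0], [0.001, 0.0, -1.0]]
ft_force: [1.3, -0.0, -2.6]
finger_gap: 0.055
```

```bash
python3 -c "
from h import *
go(.5864,.0335,.27,-1)"
```

```text
d [ 9.45 18.85 -0.02] turn [ 0.    -0.001  0.003] dist 0.211
```

Call:
jog_arm:
  fingers: [5,5,5,5,5,5,5,5,5,5]
  delta_pos:
    - [1.5,3,-1.5]
    - [3,6,-2]
    - [4.5,9,-2]
    - [6,12,-2]
    - [7.5,15,-2]
    - [9,18,-2]
    - [9.45,18.85,-2]
    - [9.45,18.85,0]
    - [9.45,18.85,0]
    - [9.45,18.85,0]
  turn:
    - [0,0,0]
    - [0,0,0]
    - [0,0,0]
    - [0,0,0]
    - [0,0,0]
    - [0,0,0]
    - [0,0,0]
    - [0,0,0]
    - [0,0,0]
    - [0,0,0]

```text
time: 10.08
tool_pos: [0.5844, 0.0345, 0.2682]
eef_rot: [[1.0, -0.018, -0.003], [-0.018, -1.0, -0.0], [-0.003, 0.0, -1.0]]
ft_force: [-0.3, -0.1, -1.8]
finger_gap: 0.0551
```

```bash
python3 - <<'E'
from h import *
im=bot.read_camera('wrist');c=cam('wrist');np.savez('w6.npz',K=c[0],R=c[1],t=c[2])
cv2.imwrite('pics/w6.png',im[:,:,::-1])
go(.5868,.0335,.142,-1)
E
```

```text
d [ 0.21  0.17 12.71] turn [-0.     0.001  0.001] dist 0.127
```

View pics/w6.png

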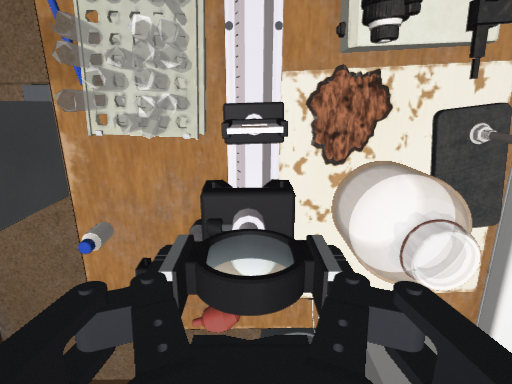

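```bash
python3 - <<'E'
from h import *
d=np.load('w6.npz');c=(d['K'],d['R'],d['t'])
print(ray(c,[(253,103),(224,142)],.103),ray(c,[(203,182),(294,182)],.2705-.0725+.034))
d=np.load('w1.npz');c=(d['K'],d['R'],d['t']);
print(ray(c,[(558/1.5625,183/1.5625)],.103))
g=cv2.imread('pics/w6.png').max(2);print(g[96:110,240],g[132:150,226])
E
```

```text
[[0.58877179 0.10715465 0.103     ]
 [0.55923466 0.07025386 0.103     ]] [[0.55656843 0.06166984 0.232     ]
 [0.61146988 0.06068528 0.232     ]]
[[ 0.54636259 -0.00501437  0.103     ]]
[197 197 197 196 196 197 186  28  42  58  64  63  63  63] [ 59  57  58  56  56  56  38  47  48  47  45  70 141 167 168 167 166 164]
```

Call:
jog_arm:
  fingers: [5,5,5,5,5,5,5,5,5,5]
  delta_pos:
    - [0.25,0.15,2.5]
    - [0.25,0.15,5]
    - [0.25,0.15,7]
    - [0.25,0.15,8]
    - [0.25,0.15,9]
    - [0.25,0.15,10]
    - [0.25,0.15,11]
    - [0.25,0.15,12]
    - [0.25,0.15,12.6]
    - [0.25,0.15,12.6]
  turn:
    - [0,0,0]
    - [0,0,0]
    - [0,0,0]
    - [0,0,0]
    - [0,0,0]
    - [0,0,0]
    - [0,0,0]
    - [0,0,0]
    - [0,0,0]
    - [0,0,0]

```text
time: 10.97
tool_pos: [0.5884, 0.0332, 0.1425]
eef_rot: [[1.0, -0.018, 0.001], [-0.018, -1.0, 0.0], [0.001, -0.0, -1.0]]
ft_force: [0.9, 0.1, -3.3]
finger_gap: 0.0549
```

Call:
jog_arm:
  fingers: [5,5,5,5]
  delta_pos:
    - [0,0,0.1]
    - [0,0,0.2]
    - [0,0,0.2]
    - [0,0,0.2]
  turn:
    - [0,0,0]
    - [0,0,0]
    - [0,0,0]
    - [0,0,0]

```text
time: 11.3
tool_pos: [0.5885, 0.0332, 0.142]
eef_rot: [[1.0, -0.018, 0.002], [-0.018, -1.0, -0.0], [0.002, -0.0, -1.0]]
ft_force: [-0.4, -0.7, 5.8]
finger_gap: 0.0551
```

Seated contact at z 0.142, as expected. Release, rise.

Call:
jog_arm:
  fingers: [7.5,7.5,7.5,7.5,7.5,7.5,7.5,7.5,7.5,7.5]
  delta_pos:
    - [0,0,0]
    - [0,0,0]
    - [0,0,0]
    - [0,0,0]
    - [0,0,-2]
    - [0,0,-5]
    - [0,0,-8]
    - [0,0,-11]
    - [0,0,-14]
    - [0,0,-16]
  turn:
    - [0,0,0]
    - [0,0,0]
    - [0,0,0]
    - [0,0,0]
    - [0,0,0]
    - [0,0,0]
    - [0,0,0]
    - [0,0,0]
    - [0,0,0]
    - [0,0,0]

```text
time: 12.13
tool_pos: [0.5882, 0.0336, 0.3038]
eef_rot: [[1.0, -0.018, 0.003], [-0.018, -1.0, 0.001], [0.003, -0.001, -1.0]]
ft_force: [0.6, -0.5, 1.3]
finger_gap: 0.0748
```

```bash
python3 - <<'E'
from h import *
im=bot.read_camera('wrist');cv2.imwrite('pics/w7.png',im[:,:,::-1])
go(.449,-.128,.27,-1.5)
E
```

```text
d [-13.77  16.46   3.58] turn [-0.001 -0.007  0.008] dist 0.218
```

View pics/w7.png

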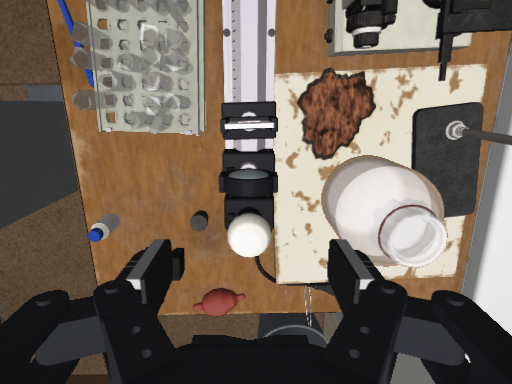

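Lamp (248,235), condenser (248,175) and slide (249,122) are in line with small gaps. Now the projection lens.

Call:
jog_arm:
  fingers: [8.5,8.5,8.5,8.5,8.5,8.5,8.5,8.5,8.5,8.5]
  delta_pos:
    - [-2.3,2.7,0]
    - [-4.6,5.4,0]
    - [-6.9,8.1,0]
    - [-9.2,10.8,0]
    - [-11.5,13.6,0]
    - [-13.8,16.4,2]
    - [-13.8,16.4,5]
    - [-13.8,16.4,8]
    - [-13.8,16.4,11]
    - [-13.8,16.4,11]
  turn:
    - [0,0,0]
    - [0,0,0]
    - [0,0,0]
    - [0,0,0]
    - [0,0,0]
    - [0,0,0]
    - [0,0,0]
    - [0,0,0]
    - [0,0,0]
    - [0,0,0]

```text
time: 13.02
tool_pos: [0.4435, -0.1286, 0.1865]
eef_rot: [[1.0, -0.019, -0.008], [-0.019, -1.0, 0.002], [-0.008, -0.002, -1.0]]
ft_force: [-0.8, -0.3, -1.0]
finger_gap: 0.085
```

```bash
python3 - <<'E'
from h import *
im=bot.read_camera('wrist');c=cam('wrist');np.savez('w8.npz',K=c[0],R=c[1],t=c[2])
cv2.imwrite('pics/w8.png',im[:,:,::-1])
go(.449,-.128,.0705,-1.5)
E
```

```text
d [ 0.46 -0.   11.85] turn [-0.002  0.005  0.009] dist 0.119
```

View pics/w8.png

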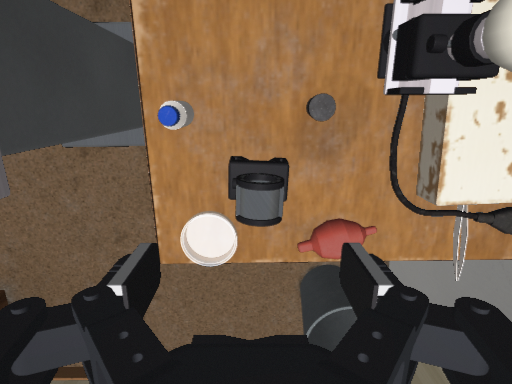

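```bash
python3 - <<'E'
from h import *
d=np.load('w8.npz');c=(d['K'],d['R'],d['t'])
print(ray(c,[(230,160),(288,160),(229,199)],.034).round(4));print(ray(c,[(236,185),(284,182),(238,218),(282,218)],.088).round(4))
E
```

```text
[[ 0.4248 -0.1092  0.034 ]
 [ 0.4816 -0.1103  0.034 ]
 [ 0.4224 -0.1492  0.034 ]]
[[ 0.4329 -0.1206  0.088 ]
 [ 0.4723 -0.1187  0.088 ]
 [ 0.4337 -0.1495  0.088 ]
 [ 0.471  -0.1501  0.088 ]]
```

Call:
jog_arm:
  fingers: [8.5,8.5,8.5,8.5,8.5,8.5]
  delta_pos:
    - [0.75,0.2,2]
    - [0.75,0.2,5]
    - [0.75,0.2,8]
    - [0.75,0.2,11]
    - [0.75,0.2,11.8]
    - [0.75,0.2,11.8]
  turn:
    - [0,0,0]
    - [0,0,0]
    - [0,0,0]
    - [0,0,0]
    - [0,0,0]
    - [0,0,0]

```text
time: 13.57
tool_pos: [0.4544, -0.1303, 0.0726]
eef_rot: [[1.0, -0.017, -0.002], [-0.017, -1.0, 0.0], [-0.002, -0.0, -1.0]]
ft_force: [-0.6, -0.5, 0.5]
finger_gap: 0.0849
```

Call:
jog_arm:
  fingers: [3.3,3.3,3.3,3.3,3.3,3.3,3.3,3.3]
  delta_pos:
    - [0,0,0]
    - [0,0,0]
    - [0,0,0]
    - [0,0,0]
    - [0,0,0]
    - [0,0,0]
    - [0,0,0]
    - [0,0,0]
  turn:
    - [0,0,0]
    - [0,0,0]
    - [0,0,0]
    - [0,0,0]
    - [0,0,0]
    - [0,0,0]
    - [0,0,0]
    - [0,0,0]

```text
time: 14.23
tool_pos: [0.4546, -0.1308, 0.0743]
eef_rot: [[1.0, -0.018, 0.001], [-0.018, -1.0, -0.001], [0.001, 0.001, -1.0]]
ft_force: [-3.5, 1.2, 11.3]
finger_gap: 0.0374
```

```bash
python3 -c "
from h import *
go(.452,-.13,.3,-1);go(.54,.0,.3,-1);go(.589,.233,.3,-1)"
```

```text
d [ -0.23  -0.05 -22.57] turn [ 0.001 -0.001 -0.001] dist 0.226
d [  8.33 -13.21 -22.58] turn [ 0.001 -0.001 -0.001] dist 0.275
d [ 12.8  -36.59 -22.6 ] turn [ 0.001 -0.001 -0.001] dist 0.449
```

Call:
jog_arm:
  fingers: [3.3,3.3,3.3,3.3,3.3,3.3,3.3,3.3,3.3,3.3]
  delta_pos:
    - [0,0,-2]
    - [0,0,-5]
    - [0,0,-8]
    - [0,0,-11]
    - [0,0,-14]
    - [0,0,-17]
    - [0,0,-20]
    - [0.5,-1,-22.5]
    - [1.5,-4,-22.5]
    - [2.5,-7,-22.5]
  turn:
    - [0,0,0]
    - [0,0,0]
    - [0,0,0]
    - [0,0,0]
    - [0,0,0]
    - [0,0,0]
    - [0,0,0]
    - [0,0,0]
    - [0,0,0]
    - [0,0,0]

```text
time: 15.07
tool_pos: [0.4812, -0.0615, 0.2998]
eef_rot: [[1.0, -0.023, 0.003], [-0.023, -1.0, -0.002], [0.003, 0.002, -1.0]]
ft_force: [0.5, 0.2, -2.3]
finger_gap: 0.0375
```

Call:
jog_arm:
  fingers: [3.3,3.3,3.3,3.3,3.3,3.3,3.3,3.3,3.3,3.3]
  delta_pos:
    - [1,-3,0]
    - [2,-6,0]
    - [3,-9,0]
    - [4,-12,0]
    - [5.2,-15,0]
    - [6.4,-18,0]
    - [7.6,-21,0]
    - [8.8,-24,0]
    - [10,-27,0]
    - [10.3,-29.6,0]
  turn:
    - [0,0,0]
    - [0,0,0]
    - [0,0,0]
    - [0,0,0]
    - [0,0,0]
    - [0,0,0]
    - [0,0,0]
    - [0,0,0]
    - [0,0,0]
    - [0,0,0]

```text
time: 15.9
tool_pos: [0.5899, 0.2345, 0.2976]
eef_rot: [[1.0, -0.018, -0.0], [-0.018, -1.0, 0.0], [-0.0, -0.0, -1.0]]
ft_force: [0.5, -0.2, -2.9]
finger_gap: 0.037
```

Call:
jog_arm:
  fingers: [3.3,3.3]
  delta_pos:
    - [0,0,0]
    - [0,0,0]
  turn:
    - [0,0,0]
    - [0,0,0]

```text
time: 16.07
tool_pos: [0.5879, 0.2352, 0.2977]
eef_rot: [[1.0, -0.014, -0.001], [-0.014, -1.0, 0.001], [-0.001, -0.001, -1.0]]
ft_force: [1.2, -1.2, -3.3]
finger_gap: 0.0373
```

```bash
python3 -c "
from h import *
im=bot.read_camera('wrist');cv2.imwrite('pics/w9.png',im[:,:,::-1])
go(.5905,.233,.144,-1)"
```

```text
d [2.200e-01 1.000e-02 1.537e+01] turn [0.001 0.001 0.001] dist 0.154
```

View pics/w9.png

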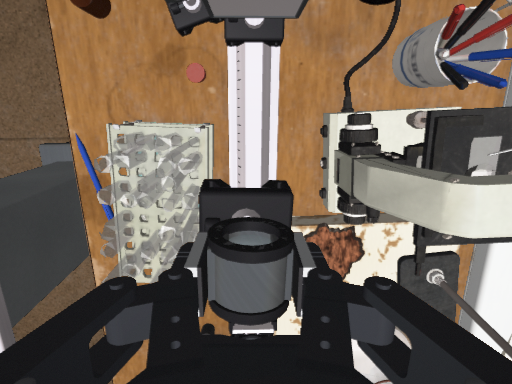

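Lens held upright over the rail. The microscope is clear to the right (330+), and the screen is at (260,10). Lowering.

Call:
jog_arm:
  fingers: [3.3,3.3,3.3,3.3,3.3,3.3,3.3,3.3,3.3,3.3]
  delta_pos:
    - [0.2,0,2.5]
    - [0.2,0,5.5]
    - [0.2,0,8.5]
    - [0.2,0,10]
    - [0.2,0,11]
    - [0.2,0,12]
    - [0.2,0,13]
    - [0.2,0,14]
    - [0.2,0,15]
    - [0.2,0,15.2]
  turn:
    - [0,0,0]
    - [0,0,0]
    - [0,0,0]
    - [0,0,0]
    - [0,0,0]
    - [0,0,0]
    - [0,0,0]
    - [0,0,0]
    - [0,0,0]
    - [0,0,0]

```text
time: 16.95
tool_pos: [0.5926, 0.2331, 0.1456]
eef_rot: [[1.0, -0.018, 0.003], [-0.018, -1.0, 0.001], [0.003, -0.001, -1.0]]
ft_force: [3.2, -1.1, 2.3]
finger_gap: 0.0372
```

Call:
jog_arm:
  fingers: [3.3,3.3,3.3,3.3]
  delta_pos:
    - [0,0,0.1]
    - [0,0,0.2]
    - [0,0,0.25]
    - [0,0,0.25]
  turn:
    - [0,0,0]
    - [0,0,0]
    - [0,0,0]
    - [0,0,0]

```text
time: 17.28
tool_pos: [0.5927, 0.2335, 0.1448]
eef_rot: [[1.0, -0.018, 0.004], [-0.018, -1.0, 0.001], [0.004, -0.001, -1.0]]
ft_force: [5.9, -0.3, 3.3]
finger_gap: 0.0372
```

Call:
jog_arm:
  fingers: [3.3,3.3,3.3,5.5,5.5,5.5,5.5,5.5,5.5,5.5]
  delta_pos:
    - [0.15,0,0.1]
    - [0.15,0,0.1]
    - [0.15,0,0.1]
    - [0.15,0,0.1]
    - [0.15,0,0.1]
    - [0.15,0,0.1]
    - [0.15,0,0.1]
    - [0.15,0,-3]
    - [0.15,0,-6]
    - [0.15,0,-9]
  turn:
    - [0,0,0]
    - [0,0,0]
    - [0,0,0]
    - [0,0,0]
    - [0,0,0]
    - [0,0,0]
    - [0,0,0]
    - [0,0,0]
    - [0,0,0]
    - [0,0,0]

```text
time: 18.12
tool_pos: [0.5915, 0.233, 0.2338]
eef_rot: [[1.0, -0.017, -0.003], [-0.017, -1.0, -0.0], [-0.003, 0.0, -1.0]]
ft_force: [0.7, 1.0, 0.0]
finger_gap: 0.055
```

```bash
python3 -c "
from h import *
go(.52,.30,.31,17);go(.5245,.4165,.31,17)"
```

```text
d [-7.28 -6.57 -7.6 ] turn [-0.     0.003 -0.314] dist 0.124
d [ -7.04 -18.23  -7.61] turn [-0.     0.003 -0.314] dist 0.21
```

The screen plate would be within a few mm of the gripper body at the iris. So I'll approach tilted about the jaw axis (body leaning away from the screen) and keep that tilt until placing.

```bash
cat >> h.py <<'E'
def gt(x,y,z,a,tilt):
    "grasp point to x,y,z; jaw at a; body leaning to +y by tilt deg"
    s=bot.state();E=np.array(s['eef_rot']);a=np.radians(a);c,n=np.cos(a),np.sin(a)
    T=np.array([[c,n,0],[n,-c,0],[0,0,-1]])@Ro.from_rotvec([-np.radians(tilt),0,0]).as_matrix()
    p=np.array([x,y,z])+bot.grasp_offset*T[:,2]
    print('d',(100*E.T@(p-s['tool_pos'])).round(2),'turn',Ro.from_matrix(E.T@T).as_rotvec().round(3),'TCP',p.round(4))
E
python3 -c "
from h import *
gt(.515,.43,.31,17,20)"
```

```text
d [ -7.81 -18.95  -5.85] turn [-0.346  0.057 -0.31 ] TCP [0.5169 0.4239 0.2924]
```

Call:
jog_arm:
  fingers: [8.5,8.5,8.5,8.5,8.5,8.5,8.5,8.5,8.5]
  delta_pos:
    - [-1,-1,-3]
    - [-2,-4,-5.8]
    - [-3.5,-7,-5.8]
    - [-5,-10,-5.8]
    - [-6,-13,-5.8]
    - [-7,-16,-5.8]
    - [-7.8,-19,-5.8]
    - [-7.8,-19,-5.8]
    - [-7.8,-19,-5.8]
  turn:
    - [0,0,0]
    - [-0.07,0.01,-0.06]
    - [-0.14,0.02,-0.12]
    - [-0.21,0.035,-0.19]
    - [-0.28,0.046,-0.25]
    - [-0.346,0.057,-0.31]
    - [-0.346,0.057,-0.31]
    - [-0.346,0.057,-0.31]
    - [-0.346,0.057,-0.31]

```text
time: 18.87
tool_pos: [0.5155, 0.4272, 0.29]
eef_rot: [[0.955, 0.279, 0.101], [0.296, -0.898, -0.327], [-0.0, 0.342, -0.94]]
ft_force: [1.3, 0.0, -0.7]
finger_gap: 0.0851
```

```bash
python3 - <<'E'
from h import *
im=bot.read_camera('wrist');im=bot.read_camera('wrist');c=cam('wrist');np.savez('w10.npz',K=c[0],R=c[1],t=c[2])
cv2.imwrite('pics/w10.png',im[:,:,::-1]);cv2.imwrite('pics/w10b.png',cv2.resize(im[:,:,::-1],(800,600),interpolation=2))
print(bot.state()['tool_pos'])
gt(.5245,.4165,.18,17,20);gt(.5245,.4165,.09,17,20)
E
```

```text
[0.51816363 0.42375939 0.29107648]
d [ 0.37 -2.99 12.61] turn [ 0.001 -0.001 -0.002] TCP [0.5264 0.4104 0.1624]
d [ 0.36 -6.08 21.06] turn [ 0.001 -0.001 -0.002] TCP [0.5264 0.4104 0.0724]
```

View pics/w10b.png

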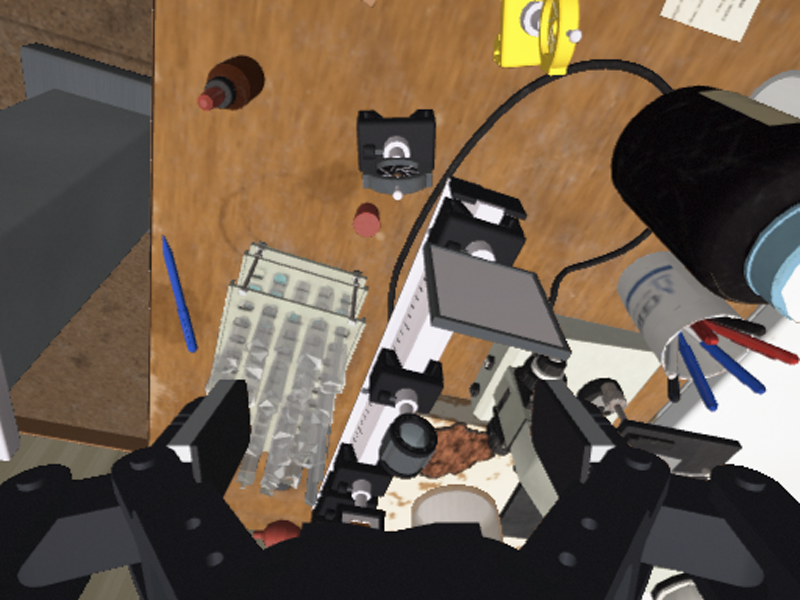

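```bash
python3 - <<'E'
from h import *
d=np.load('w10.npz');c=(d['K'],d['R'],d['t']);s=1.5625
P=ray(c,np.array([(359,122),(435,119),(434,172),(361,170)])/s,.034);print(P.round(4),np.degrees(np.arctan2(*(P[1]-P[0])[[1,0]])))
P=ray(c,np.array([(362,182),(431,182)])/s,.093);print(P.round(4),P.mean(0),np.degrees(np.arctan2(*(P[1]-P[0])[[1,0]])))
m=cv2.imread('pics/w10.png')[65:125,222:286];cv2.imwrite('pics/c10.png',cv2.resize(m,None,fx=8,fy=8,interpolation=2))
E
```

```text
[[0.4927 0.4291 0.034 ]
 [0.5461 0.4475 0.034 ]
 [0.5593 0.409  0.034 ]
 [0.5035 0.3938 0.034 ]] 18.991455771680613
[[0.5031 0.4086 0.093 ]
 [0.5476 0.422  0.093 ]] [0.52538399 0.41532893 0.093     ] 16.771292793552476
```

View pics/c10.png

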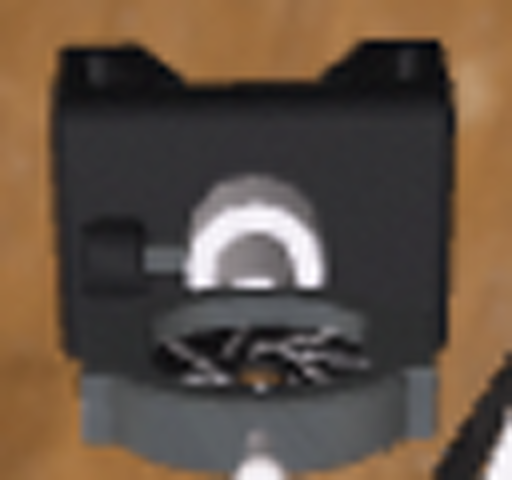

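Iris confirmed by its leaves, hole and lever (c10: 260,360). All 16 views are used, so later checks are numeric. Descend and grasp.

Call:
jog_arm:
  fingers: [8.5,8.5,8.5,8.5,8.5,8.5,8.5,8.5,8.5,8.5]
  delta_pos:
    - [0.4,1.4,0.4]
    - [0.4,0.4,3.2]
    - [0.4,-0.65,6]
    - [0.4,-1.7,9]
    - [0.4,-2.8,12]
    - [0.4,-3.85,15]
    - [0.4,-4.9,18]
    - [0.4,-6,20.9]
    - [0.4,-6,20.9]
    - [0.4,-6,20.9]
  turn:
    - [0,0,0]
    - [0,0,0]
    - [0,0,0]
    - [0,0,0]
    - [0,0,0]
    - [0,0,0]
    - [0,0,0]
    - [0,0,0]
    - [0,0,0]
    - [0,0,0]

```text
time: 19.8
tool_pos: [0.5279, 0.4081, 0.0741]
eef_rot: [[0.958, 0.271, 0.1], [0.288, -0.899, -0.33], [0.0, 0.344, -0.939]]
ft_force: [1.1, 0.6, 0.2]
finger_gap: 0.085
```

Call:
jog_arm:
  fingers: [4.1,4.1,4.1,4.1,4.1,4.1,4.1,4.1]
  delta_pos:
    - [0,0,0]
    - [0,0,0]
    - [0,0,0]
    - [0,0,0]
    - [0,0,0]
    - [0,0,0]
    - [0,0,0]
    - [0,0,0]
  turn:
    - [0,0,0]
    - [0,0,0]
    - [0,0,0]
    - [0,0,0]
    - [0,0,0]
    - [0,0,0]
    - [0,0,0]
    - [0,0,0]

```text
time: 20.47
tool_pos: [0.5271, 0.4119, 0.0769]
eef_rot: [[0.957, 0.272, 0.104], [0.291, -0.9, -0.325], [0.005, 0.342, -0.94]]
ft_force: [-1.7, -0.4, 6.5]
finger_gap: 0.045
```

```bash
python3 -c "
from h import *
s=bot.state();E=np.array(s['eef_rot']);print('grasp pt',s['tool_pos']-bot.grasp_offset*E[:,2])
gt(.5249,.417,.30,17.2,20);gt(.55,.36,.33,5,20);gt(.592,.285,.3,-1,20)"
```

```text
grasp pt [0.52511093 0.41799731 0.09449019]
d [  0.05   7.1  -19.28] turn [-0.001 -0.003 -0.006] TCP [0.5268 0.4109 0.2824]
d [  0.67  13.93 -19.99] turn [-0.001 -0.076  0.194] TCP [0.5506 0.3536 0.3124]
d [  2.42  20.78 -14.3 ] turn [-0.001 -0.112  0.292] TCP [0.5919 0.2786 0.2824]
```

Gap 45 mm: gripped. Lift high enough to clear the screen (top 0.199).

Call:
jog_arm:
  fingers: [4.1,4.1,4.1,4.1,4.1,4.1,4.1,4.1,4.1,4.1]
  delta_pos:
    - [0,0.7,-2]
    - [0,1.8,-5]
    - [0,2.9,-8]
    - [0,4,-11]
    - [0,5.1,-14]
    - [0,6.2,-17]
    - [0,7.3,-20]
    - [0,8.2,-22.4]
    - [0,8.2,-22.4]
    - [0,8.2,-22.4]
  turn:
    - [0,0,0]
    - [0,0,0]
    - [0,0,0]
    - [0,0,0]
    - [0,0,0]
    - [0,0,0]
    - [0,0,0]
    - [0,0,0]
    - [0,0,0]
    - [0,0,0]

```text
time: 21.3
tool_pos: [0.5259, 0.4115, 0.315]
eef_rot: [[0.957, 0.272, 0.104], [0.292, -0.9, -0.324], [0.006, 0.34, -0.94]]
ft_force: [0.2, 0.9, -3.8]
finger_gap: 0.0448
```

```bash
python3 -c "
from h import *
s=bot.state();E=np.array(s['eef_rot']);print('grasp pt',s['tool_pos']-bot.grasp_offset*E[:,2],s['ft_force'],s['finger_gap'])
gt(.592,.285,.33,-1,20)"
```

```text
grasp pt [0.52397045 0.41752998 0.33261817] [ 0.24336136  0.94654528 -3.7715213 ] 0.04476015979017029
d [ 2.43 13.67  5.23] turn [-0.003 -0.112  0.293] TCP [0.5919 0.2786 0.3124]
```

Call:
jog_arm:
  fingers: [4.1,4.1,4.1,4.1,4.1,4.1,4.1,4.1]
  delta_pos:
    - [0.4,2.5,0.9]
    - [0.8,5,1.8]
    - [1.3,7.5,2.8]
    - [1.8,10,3.8]
    - [2.4,13.6,5.2]
    - [2.4,13.6,5.2]
    - [2.4,13.6,5.2]
    - [2.4,13.6,5.2]
  turn:
    - [0,-0.022,0.06]
    - [0,-0.044,0.12]
    - [0,-0.066,0.18]
    - [0,-0.088,0.235]
    - [-0.003,-0.112,0.293]
    - [-0.003,-0.112,0.293]
    - [-0.003,-0.112,0.293]
    - [-0.003,-0.112,0.293]

```text
time: 21.97
tool_pos: [0.5912, 0.2781, 0.3093]
eef_rot: [[1.0, -0.015, -0.01], [-0.018, -0.938, -0.346], [-0.005, 0.346, -0.938]]
ft_force: [-0.4, 0.3, -2.8]
finger_gap: 0.045
```

```bash
python3 - <<'E'
from h import *
im=bot.read_camera('wrist');cv2.imwrite('pics/w11.png',im[:,:,::-1])
t=bot.read_camera('top');cv2.imwrite('pics/t11.png',t[:,:,::-1])
s=bot.state();E=np.array(s['eef_rot']);print('grasp pt',s['tool_pos']-bot.grasp_offset*E[:,2],s['ft_force'],s['finger_gap'],E[2])
gt(.592,.285,.20,-1,20);gt(.592,.285,.166,-1,20)
E
```

```text
grasp pt [0.59075499 0.28604955 0.32748319] [-0.46736224  0.86233842 -1.81241287] 0.044700015085943484 [-0.00391024  0.34486977 -0.9386424 ]
d [ 0.18 -4.31 12.  ] turn [0.003 0.003 0.003] TCP [0.5919 0.2786 0.1824]
d [ 0.19 -5.48 15.19] turn [0.003 0.003 0.003] TCP [0.5919 0.2786 0.1484]
```

Call:
jog_arm:
  fingers: [4.1,4.1,4.1,4.1,4.1,4.1,4.1,4.1,4.1,4.1]
  delta_pos:
    - [0.2,-0.8,2.5]
    - [0.2,-1.9,5.5]
    - [0.2,-3,8.5]
    - [0.2,-3.7,10.3]
    - [0.2,-4,11.2]
    - [0.2,-4.3,12]
    - [0.2,-4.65,13]
    - [0.2,-5,14]
    - [0.2,-5.35,14.9]
    - [0.2,-5.5,15.2]
  turn:
    - [0.003,0.003,0.003]
    - [0.003,0.003,0.003]
    - [0.003,0.003,0.003]
    - [0.003,0.003,0.003]
    - [0.003,0.003,0.003]
    - [0.003,0.003,0.003]
    - [0.003,0.003,0.003]
    - [0.003,0.003,0.003]
    - [0.003,0.003,0.003]
    - [0.003,0.003,0.003]

```text
time: 22.9
tool_pos: [0.593, 0.2773, 0.1478]
eef_rot: [[1.0, -0.019, -0.006], [-0.02, -0.939, -0.343], [0.001, 0.343, -0.939]]
ft_force: [-0.6, -1.2, -1.8]
finger_gap: 0.0448
```

Call:
jog_arm:
  fingers: [4.1,4.1,4.1]
  delta_pos:
    - [0,0,0]
    - [0,-0.05,0.1]
    - [0,-0.05,0.1]
  turn:
    - [0,0,0]
    - [0,0,0]
    - [0,0,0]

```text
time: 23.15
tool_pos: [0.5934, 0.278, 0.1484]
eef_rot: [[1.0, -0.019, -0.005], [-0.02, -0.94, -0.342], [0.002, 0.342, -0.94]]
ft_force: [-0.2, 0.2, -2.4]
finger_gap: 0.0448
```

```bash
python3 - <<'E'
from h import *
s=bot.state();E=np.array(s['eef_rot']);print('grasp pt',s['tool_pos']-bot.grasp_offset*E[:,2],s['ft_force'],s['finger_gap'],E[2])
E
```

```text
grasp pt [0.59347567 0.28434873 0.16600415] [-0.16180461  0.21355008 -2.41926299] 0.0448309903303417 [ 0.00227018  0.34161184 -0.93983839]
```

Still hanging; 3 mm more.

Call:
jog_arm:
  fingers: [4.1,4.1,4.1,4.1]
  delta_pos:
    - [0,-0.05,0.1]
    - [0,-0.1,0.2]
    - [0,-0.1,0.3]
    - [0,-0.1,0.3]
  turn:
    - [0,0,0]
    - [0,0,0]
    - [0,0,0]
    - [0,0,0]

```text
time: 23.48
tool_pos: [0.5933, 0.278, 0.1458]
eef_rot: [[1.0, -0.02, -0.004], [-0.02, -0.94, -0.341], [0.003, 0.341, -0.94]]
ft_force: [-0.6, 0.8, 4.0]
finger_gap: 0.0449
```

Contact at the predicted height. Release and withdraw straight up.

Call:
jog_arm:
  fingers: [6.5,6.5,6.5,6.5,6.5,6.5,6.5,6.5,6.5,6.5]
  delta_pos:
    - [0,0,0]
    - [0,0,0]
    - [0,0,0]
    - [0,0,0]
    - [0,0.7,-2]
    - [0,1.8,-5]
    - [0,2.9,-8]
    - [0,4,-11]
    - [0,5.1,-14]
    - [0,6.2,-17]
  turn:
    - [0,0,0]
    - [0,0,0]
    - [0,0,0]
    - [0,0,0]
    - [0,0,0]
    - [0,0,0]
    - [0,0,0]
    - [0,0,0]
    - [0,0,0]
    - [0,0,0]

```text
time: 24.32
tool_pos: [0.5927, 0.2773, 0.3274]
eef_rot: [[1.0, -0.019, -0.005], [-0.02, -0.939, -0.342], [0.002, 0.342, -0.94]]
ft_force: [1.2, 0.3, -0.2]
finger_gap: 0.0649
```

```bash
python3 - <<'E'
from h import *
gt(.49,.15,.36,-1,0)
E
```

```text
d [-10.01  12.63   3.1 ] turn [ 0.349 -0.001 -0.003] TCP [0.49   0.15   0.3413]
```

Call:
jog_arm:
  fingers: [8.5,8.5,8.5,8.5,8.5,8.5,8.5,8.5]
  delta_pos:
    - [-2,2.5,0]
    - [-4,5,0.5]
    - [-6,7.5,1]
    - [-8,10,2]
    - [-10,12.6,3.1]
    - [-10,12.6,3.1]
    - [-10,12.6,3.1]
    - [-10,12.6,3.1]
  turn:
    - [0.07,0,0]
    - [0.14,0,0]
    - [0.21,0,0]
    - [0.28,0,0]
    - [0.349,0,0]
    - [0.349,0,0]
    - [0.349,0,0]
    - [0.349,0,0]

```text
time: 24.98
tool_pos: [0.4906, 0.15, 0.3401]
eef_rot: [[1.0, -0.022, 0.003], [-0.022, -1.0, -0.0], [0.003, 0.0, -1.0]]
ft_force: [0.1, 0.6, 0.7]
finger_gap: 0.0847
```

```bash
python3 - <<'E'
from h import *
bot.read_camera('wrist');im=bot.read_camera('wrist');c=cam('wrist');cv2.imwrite('pics/w12.png',im[:,:,::-1])
print(bot.state()['tool_pos'])
# rectify foot-top plane z=.103 to 1 mm/px: u along y (0.45..-0.07), v along x (.64...54)
W=[(.45,.64),(-.07,.64),(-.07,.53),(.45,.53)]
src=proj(c,[(x,y,.103) for y,x in W]).astype(np.float32);dst=np.float32([(0,0),(520,0),(520,110),(0,110)])
R=cv2.warpPerspective(im,cv2.getPerspectiveTransform(src,dst),(520,110));cv2.imwrite('pics/r12.png',R[:,:,::-1])
g=R.max(2)
for x in(.562,.566,.612,.616):
    k=int((.64-x)*1000);d=(g[k]<75).astype(int);e=np.flatnonzero(np.diff(np.r_[0,d,0]));print(x,[(round(.45-a/1000,3),round(.45-b/1000,3)) for a,b in zip(e[::2],e[1::2]) if b-a>4])
for n in('scene','top'):
    cv2.imwrite(f'pics/{n}12.png',bot.read_camera(n)[:,:,::-1])
E
```

```text
[0.490485   0.152589   0.33987508]
0.562 [(np.float64(0.45), np.float64(0.332)), (np.float64(0.306), np.float64(0.265)), (np.float64(0.252), np.float64(0.214)), (np.float64(0.116), np.float64(0.068)), (np.float64(0.067), np.float64(-0.038))]
0.566 [(np.float64(0.45), np.float64(0.331)), (np.float64(0.307), np.float64(0.265)), (np.float64(0.252), np.float64(0.214)), (np.float64(0.116), np.float64(0.07)), (np.float64(0.065), np.float64(0.015)), (np.float64(0.014), np.float64(-0.038))]
0.612 [(np.float64(0.45), np.float64(0.331)), (np.float64(0.29), np.float64(0.265)), (np.float64(0.255), np.float64(0.249)), (np.float64(0.22), np.float64(0.213)), (np.float64(0.112), np.float64(0.077)), (np.float64(0.048), np.float64(0.01)), (np.float64(-0.004), np.float64(-0.037))]
0.616 [(np.float64(0.45), np.float64(0.331)), (np.float64(0.29), np.float64(0.267)), (np.float64(0.255), np.float64(0.249)), (np.float64(0.22), np.float64(0.212)), (np.float64(0.104), np.float64(0.089)), (np.float64(0.086), np.float64(0.076)), (np.float64(0.041), np.float64(-0.025))]
```

```bash
python3 - <<'E'
import cv2,numpy as np
R=cv2.imread('pics/r12.png');g=R.max(2)
for n,(a,b) in dict(iris=(.272,.300),lens=(.220,.247),slide=(.094,.113),cond=(.045,.062),lamp=(-.005,.010)).items():
    o=[]
    for y in np.linspace(a,b,6):
        c=g[:,int((.45-y)*1000)];k=np.flatnonzero(c<75);k=k[k>20];o.append((round(y,3),round(.64-k.max()/1000,3),round(.64-k.min()/1000,3)))
    print(n,o)
# upright check in scene view: lens/iris heads vs expected projection
from h import *
s=cam('scene');im=cv2.imread('pics/scene12.png')
for n,y,top in(('iris',.2855,.124),('lens',.233,.108),('slide',.083,.114),('cond',.033,.114)):
    print(n,proj(s,[(.5898+.0175*(y-.1815),y,.069+top),(.5898+.0175*(y-.1815),y,.069)]).round(1).tolist())
E
```

```text
iris [(np.float64(0.272), np.float64(0.546), np.float64(0.619)), (np.float64(0.278), np.float64(0.546), np.float64(0.619)), (np.float64(0.283), np.float64(0.546), np.float64(0.619)), (np.float64(0.289), np.float64(0.546), np.float64(0.619)), (np.float64(0.294), np.float64(0.546), np.float64(0.617)), (np.float64(0.3), np.float64(0.547), np.float64(0.584))]
lens [(np.float64(0.22), np.float64(0.556), np.float64(0.619)), (np.float64(0.225), np.float64(0.556), np.float64(0.586)), (np.float64(0.231), np.float64(0.556), np.float64(0.587)), (np.float64(0.236), np.float64(0.556), np.float64(0.587)), (np.float64(0.242), np.float64(0.557), np.float64(0.587)), (np.float64(0.247), np.float64(0.551), np.float64(0.587))]
slide [(np.float64(0.094), np.float64(0.554), np.float64(0.616)), (np.float64(0.098), np.float64(0.554), np.float64(0.616)), (np.float64(0.102), np.float64(0.554), np.float64(0.616)), (np.float64(0.105), np.float64(0.554), np.float64(0.615)), (np.float64(0.109), np.float64(0.554), np.float64(0.614)), (np.float64(0.113), np.float64(0.554), np.float64(0.611))]
cond [(np.float64(0.04
[... 151 characters left out ...]
(0.586)), (np.float64(0.055), np.float64(0.553), np.float64(0.585)), (np.float64(0.059), np.float64(0.553), np.float64(0.587)), (np.float64(0.062), np.float64(0.553), np.float64(0.603))]
lamp [(np.float64(-0.005), np.float64(0.552), np.float64(0.619)), (np.float64(-0.002), np.float64(0.553), np.float64(0.619)), (np.float64(0.001), np.float64(0.553), np.float64(0.619)), (np.float64(0.004), np.float64(0.553), np.float64(0.619)), (np.float64(0.007), np.float64(0.553), np.float64(0.619)), (np.float64(0.01), np.float64(0.553), np.float64(0.619))]
iris [[232.0, 139.1], [232.8, 169.9]]
lens [[246.9, 138.7], [246.9, 165.2]]
slide [[287.1, 124.7], [285.2, 152.4]]
cond [[299.9, 120.7], [297.4, 148.4]]
```

```bash
python3 - <<'E'
import cv2,numpy as np
R=cv2.imread('pics/r12.png')
for y in(.262,.27,.285,.300,.31,.25,.235):print(y,[tuple(map(int,v)) for v in R[76:100:2,int((.45-y)*1000)]])
E
```

```text
0.262 [(197, 193, 200), (240, 233, 236), (239, 232, 236), (240, 233, 236), (241, 235, 239), (182, 181, 192), (42, 47, 55), (42, 43, 46), (41, 47, 56), (71, 111, 154), (75, 116, 161), (73, 117, 162)]
0.27 [(42, 39, 39), (27, 24, 25), (20, 17, 18), (27, 25, 25), (144, 138, 141), (132, 145, 163), (57, 81, 105), (37, 37, 40), (39, 39, 42), (52, 71, 93), (67, 110, 154), (66, 110, 154)]
0.285 [(48, 45, 46), (32, 29, 31), (19, 17, 18), (20, 17, 17), (160, 153, 157), (146, 157, 175), (77, 115, 153), (30, 32, 36), (37, 36, 38), (35, 41, 50), (76, 108, 147), (84, 115, 151)]
0.3 [(49, 45, 47), (32, 29, 29), (19, 18, 18), (27, 25, 25), (157, 153, 157), (94, 115, 142), (66, 102, 141), (32, 33, 35), (36, 34, 36), (41, 61, 83), (68, 108, 150), (67, 108, 149)]
0.31 [(220, 213, 219), (238, 231, 235), (238, 232, 235), (241, 234, 238), (236, 230, 234), (107, 131, 161), (49, 64, 81), (35, 35, 37), (35, 36, 40), (66, 108, 149), (68, 108, 150), (74, 109, 149)]
0.25 [(54, 51, 51), (39, 36, 37), (23, 21, 22), (21, 19, 20), (93, 90, 91), (189, 191, 198), (38, 38, 41), (55, 83, 112), (73, 116, 159), (80, 123, 167), (72, 114, 157), (78, 116, 156)]
0.235 [(53, 50, 51), (42, 40, 40), (25, 22, 23), (19, 19, 18), (38, 36, 38), (174, 173, 181), (73, 108, 146), (70, 110, 155), (71, 115, 160), (70, 116, 162), (67, 112, 156), (67, 109, 153)]
```

```bash
python3 -c "
from h import *
s=bot.state();print(s['time'],s['tool_pos'],s['ft_force']);print(bot.close_job())"
```

```text
25.1833 [0.49028693 0.15304478 0.33956978] [-0.60325246 -0.13167146 -0.53585881]
the job is handed in; nothing more can be done
None
```

All four riders are on the rail in the order lamp, condenser, slide frame, projection lens, iris, screen. I handed the job in at 25 s with the gripper empty and well clear; no verdict was reported.

**Spacing:** In the last wrist picture, origins were about 51 mm apart for lamp–condenser and for condenser–slide, and about 52 mm for lens–iris. The slide–lens distance was about 137–150 mm depending on the reading. All are within the limits.

**Seating:** The feet line up along the rail to about 1 mm, with yaw near zero. Each rider met the rail within about 1.5 mm of its predicted height.

**Checks that disagreed:**
- The iris edge first read about 11 mm off, because a dark cable lies beside the rail. The pixel profile showed the foot itself in line.
- The top camera put the rail 3–4 mm from where the wrist camera did. I used the wrist camera.
- The lens touched the rail flank about 2 mm off centre. I shifted it before release and its foot reads in line.

**Not measured:** I did not measure lean or seated height after release; they rest on the contact heights and foot outlines. All 16 picture views were used, so the final checks were numeric only.

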